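Check the fittings in the bench caliper

ROBOT

A 6-joint arm with a two-finger parallel gripper is mounted at the origin on a cart in front of the work surface, level with it; the furniture and walls round the work are solid. World frame = base frame: x ahead of the robot, y to its left, z up, the work surface at z = 0. Lengths are in m, angles in rad, forces in N, time in s.
With the tool pointing down it reaches from about 0.3 to 0.85 m from the base axis. Payload 5.4 kg.
Tool frame: the origin (TCP) lies between the finger pads; the fingertips stand 11 mm ahead of it and the grasp point (between the pads) lies 8 mm behind it; x points along the fingers, y is the direction in which the jaws open and shut, and the axes are right-handed (so a half turn about x gives the same grasp; the last joint's range is limited). The gripper opens to 85 mm and grips with 20 to 120 N. Pads are 22 mm wide; open, the fingers measure 114 mm over their backs; the gripper's body (76 mm by 85 mm) begins 54 mm behind the grasp point. The pads swing forward as they close: fully open they stand 13 mm farther back than shut.
Start: joints at [1.053, 0.158, 1.597, -0, 1.386, -0.21], TCP at [0.174, 0.548, 0.242] pointing down, gripper open.
Joint ranges: [-2.91, 2.91], [-0.94, 2.29], [0.18, 2.7], [-1.29, 4.43], [0.17, 2.64], [-3, 3]. Speed limits (rad/s): [2.57, 2.57, 3.14, 3.14, 3.14, 3.14].

INTERFACE

Orientations are given as a unit quaternion [x, y, z, w].
In Python, from workcell import arm, imaging, job gives the robot as it stands. The module is installed in compiled form; this text tells all that it offers.
- The arm moves only by the shell command python3 -m creep 'ROWS'. ROWS is JSON, a list of rows, each a list of 7 numbers: the shift along the tool's x, y, z in m, then the turn, a rotation vector about the tool's x, y, z in degrees, then the closure, from 0 (fully open) to 1 (shut). In form: [[x, y, z, ax, ay, az, jaw], ...]. A call has 1 to 5 rows; each row is the pose to reach, as a shift and turn from the pose commanded when the call began, along the tool's axes at that moment; what a row does not reach only later rows make up. A row lasts 1/8 s, in which the tool goes at most 62.5 mm and 10.7 degrees, less where a joint would pass 70% of its speed; a pose out of reach is approached as far as the arm can. A call with a gripper value outside its range is refused whole. The fingers move at their own pace and stop on an object; the grip force is fixed at half the most. Time passes only in rows, so rows that repeat a pose let the fingers close. It gives the time, the measured TCP pose, the force and the opening at its end, in the units of the state.
- arm.observe(): the state, without advancing time (a new reading comes with each control period).
- imaging.camera(name): name is "scene" or "top"; returns a dict with "frame" (384x512x3 uint8, blue, green, red), "range_z" (384x512 float32, m along the optical axis (not along the pixel's ray), 0 where there is no reading), "intrinsics" (3x3 intrinsics, pixels), "world_from_camera" (4x4, takes a point from camera to world coordinates). Camera axes: x right, y down, z forward; pixel columns grow to the right and rows downward; lengths in m; the calibration is good to about 2 mm. A picture is of the moment at which its call begins.
- job.finish_job(): hands the job in, once; it reports no verdict.
The state is a dict: "time_s": time; "q": joint angles; "dq": joint speeds; "effort": joint torques, N m; "position": TCP position; "tcp_rot": TCP orientation; "wrist_force": force on the tool from outside, world axes, zero at the start; "wrist_torque": the same for the moment, N m; "finger_gap": finger opening in m.
Only numpy, scipy, OpenCV 4.12 (cv2) and the standard library are available. Lean on these libraries where they do the work, as an engineer would, in place of code of your own. Each camera call takes 0.05 s, during which the arm holds its last target.

TASK

Check every fitting in the grey parts tray (the black knob and the red hose connectors, whichever are there) in the bench caliper, the widest first and the narrowest last: stand it upright on the bed between the jaws and close the sliding jaw gently until the part is held against the fixed jaw, without tilting the jaw. Stand each checked fitting upright in the white tray, leave the loose screw caps in the grey tray and the bottles alone, and finally shut the empty caliper fully.

Things in the scene. Friction and masses are not known exactly. Their poses are not given: they have to be found in the camera images.
- caliper: Bench caliper, fixed. Origin on the worktop under its bed; y along the beam, x across it away from the robot, z up. Grey bed: top 10 mm up, x -55 to +36, y -108 to +108 mm. Steel beam along y at x +12 to +32 mm, top 24 mm up. Two jaws 18 mm thick reach from the beam towards the robot, x -45 to +10 mm, tops 24.5 mm up; between them lies only the flat bed.
- anvil: Fixed jaw of the caliper, at its +y end; its flat measuring face looks to -y at caliper y = +80 mm. Same origin and axes as the caliper.
- jaw: Sliding jaw on the carriage; flat face towards +y. Origin below the knob, on its pivot (caliper x +22 mm), 22 mm behind the face; axes parallel to the caliper's. Sprung play about the upright axis: pressing a part that stands 42 mm from the pivot tilts it 0.0017 rad per newton, more the farther out the part stands; 0.06 rad is too much.
- carriage (a joint): Opening between the two jaws in m, 0 (jaws together) to 0.080; grows as the carriage slides along caliper -y. Starts 6 to 34 mm open, usually too narrow for the parts. Stays where it is left; friction about 1.2 N.
- carriage_knob (a point): Middle of the upright round knob by which the carriage is moved: 20 mm in diameter, 32 to 60 mm above the worktop, this point at 46 mm; over the beam, 22 mm to caliper -y of the sliding jaw's face. The carriage block below it, 24 by 45 mm, top 32.5 mm up, reaches 22 mm to +y and 23 mm to -y of it.
- gauge_spot (a point): Point on the bed's top (10 mm up), at the foot of the fixed jaw's face, 42 mm from the beam's middle line; caliper axes. A part of radius r stands well for measuring with its axis r + 3 mm from here along -y: even the largest is then clear of the beam.
- stand_rod (a point): Foot of the upright rod of a retort stand to the right of the work: rod 12 mm thick, 0.52 m tall, on a flat plate; keep the arm clear of it.
- parts_tray: Grey open tray, fixed: 152 mm (x) by 212 mm (y), 22 mm high, walls and floor 4 mm. Origin under its centre, on the worktop. Holds the parts to be checked and three screw caps, mixed, each in any of six places about 62 to 66 mm apart.
- checked_tray: White open tray for checked parts, fixed: 90 mm (x) by 180 mm (y), 16 mm high, walls and floor 4 mm. Origin under its centre, on the worktop. Starts empty.
- black_knob_center (a point): Black toothed knob standing in the parts tray: round body 53 mm in diameter, 30 mm high, with a round stub 14 mm in diameter on top (30 to 41 mm up), 41 mm high in all. This point is its centre, half-way up (20.5 mm above its underside); z is its axis, up. Take it by the stub from above. 27 to 45 g. May be absent.
- big_connector_center (a point): Red screw connector standing upright in the parts tray, 42 mm high: ribbed round collar 27 mm in diameter, 19 mm high, and above it a slender hose nipple about 14 mm in diameter (18 to 42 mm up), by which to take it from above. This point is its centre, half-way up (21 mm above its underside); z is its axis, up. 11 to 18 g. May be absent.
- small_connector_center (a point): Red screw connector standing upright in the parts tray, 42 mm high: ribbed round collar 23 mm in diameter, 19 mm high, and above it a slender hose nipple about 12 mm in diameter (18 to 42 mm up), by which to take it from above. This point is its centre, half-way up (21 mm above its underside); z is its axis, up. 11 to 18 g. May be absent.
- black_knob: The same toothed black knob; origin in the centre of its underside.
- big_connector: The same bigger hose connector; origin in the centre of its underside.
- small_connector: The same smaller hose connector; origin in the centre of its underside.
- cap_a_center (a point): Centre of a plain round screw cap, 40 mm in diameter, 20 mm high, standing in the parts tray; not to be checked.
- cap_b_center (a point): Centre of a plain round screw cap, 45 mm in diameter, 22 mm high, standing in the parts tray; not to be checked.
- cap_c_center (a point): Centre of a plain round screw cap, 41 mm in diameter, 24 mm high, standing in the parts tray; not to be checked.
- amber_bottle: Square amber dropper bottle, 47 mm wide, 132 mm high, bystander; origin in the centre of its underside.
- bottle_small: Small clear screw bottle, 56 mm in diameter, 105 mm high, bystander; origin in the centre of its underside.
Things that resemble listed ones, but are neither listed nor needed, are in the scene too. Of the things shaped like the black_knob, the black one is meant.

How it is judged:
On the way, in this order (a step that is already met when the one before it is completed fails the run):
1. the toothed black knob stands upright on the caliper's bed, gripped between both jaws (contact force between each of jaw, anvil and black_knob above 0.4 N and angle between black_knob_center's own z axis and vertical below 0.1 rad and z of black_knob_center in the frame of caliper between 0.0265 and 0.0345 m), for 0.2 s.
2. the bigger hose connector stands upright on the caliper's bed, gripped between both jaws (contact force between each of jaw, anvil and big_connector above 0.4 N and angle between big_connector_center's own z axis and vertical below 0.1 rad and z of big_connector_center in the frame of caliper between 0.027 and 0.035 m), for 0.2 s.
3. the smaller hose connector stands upright on the caliper's bed, gripped between both jaws (contact force between each of jaw, anvil and small_connector above 0.4 N and angle between small_connector_center's own z axis and vertical below 0.1 rad and z of small_connector_center in the frame of caliper between 0.027 and 0.035 m), for 0.2 s.
At the end, for the whole second after the job is handed in: Every fitting that was present stands upright (within 0.1 rad) and at rest on the floor of the white tray, the jaws are shut to under 2.5 mm, and the three caps are still in the grey tray (x of black_knob_center in the frame of checked_tray between -0.041 and 0.041 m and y of black_knob_center in the frame of checked_tray between -0.086 and 0.086 m and z of black_knob_center in the frame of checked_tray between 0.0195 and 0.0295 m and angle between each of black_knob_center, big_connector_center, small_connector_center's own z axis and vertical below 0.1 rad and linear speed of each of black_knob, big_connector, small_connector below 0.02 m/s and x of big_connector_center in the frame of checked_tray between -0.041 and 0.041 m and y of big_connector_center in the frame of checked_tray between -0.086 and 0.086 m and z of big_connector_center in the frame of checked_tray between 0.02 and 0.03 m and x of small_connector_center in the frame of checked_tray between -0.041 and 0.041 m and y of small_connector_center in the frame of checked_tray between -0.086 and 0.086 m and z of small_connector_center in the frame of checked_tray between 0.02 and 0.03 m and value of joint carriage below 0.0025 m and x of cap_a_center in the frame of parts_tray between -0.072 and 0.072 m and y of cap_a_center in the frame of parts_tray between -0.102 and 0.102 m and z of each of cap_a_center, cap_b_center, cap_c_center in the frame of parts_tray below 0.05 m and x of cap_b_center in the frame of parts_tray between -0.072 and 0.072 m and y of cap_b_center in the frame of parts_tray between -0.102 and 0.102 m and x of cap_c_center in the frame of parts_tray between -0.072 and 0.072 m and y of cap_c_center in the frame of parts_tray between -0.102 and 0.102 m); the robot touches nothing.
It fails at once if the sliding jaw is tilted by more than 0.06 rad (angle between the y axis of jaw and the y axis of caliper, either way round above 0.06 rad).
It fails at once if a bystander bottle is moved by more than 3 cm or tipped (distance of any of amber_bottle, bottle_small from where it was at the start of the episode above 0.03 m or angle between any of amber_bottle, bottle_small's own z axis and vertical above 0.3 rad).
Of black_knob, big_connector, small_connector only 2 to 3 are there at a start; the rules pass over those that are not, and their reading is None.
At some moment in a run one of black_knob, big_connector, small_connector may be knocked a few centimetres aside while the robot is not near it.
It also fails if it takes over 210 s, if anything falls off the work surface, if the arm or the gripper's body presses on something with over 40 N, if the wrist force passes 120 N, or if a joint passes its speed limit or range.

## Working session

There is one attempt and no reset: what is moved stays moved. The work goes in short steps, Python scripts to look and compute and a shell command to move; the robot and the scene stay as the last step left them, time stands still between calls to the robot, and variables do not carry over. Pictures are saved under pics/ and viewed, and the job is handed in when it is done.

```bash
mkdir -p pics; cat > h.py <<'E'
import numpy as np,cv2
from workcell import arm,imaging,job
def snap(name,fn,crop=None,s=1):
    c=imaging.camera(name); im=c["frame"]; np.savez('last_'+name+'.npz',**c)
    if crop: im=im[crop[1]:crop[3],crop[0]:crop[2]]
    if s!=1: im=cv2.resize(im,None,fx=s,fy=s,interpolation=cv2.INTER_CUBIC)
    cv2.imwrite('pics/'+fn,im); return c
def cloud(c):
    Z=c["range_z"];K=c["intrinsics"];T=c["world_from_camera"]
    v,u=np.indices(Z.shape)
    P=np.stack([(u-K[0,2])/K[0,0]*Z,(v-K[1,2])/K[1,1]*Z,Z],-1)
    W=P@T[:3,:3].T+T[:3,3]; W[Z==0]=np.nan
    return W
def ray(c,u,v,z):
    K=c["intrinsics"];T=c["world_from_camera"]
    d=T[:3,:3]@np.array([(u-K[0,2])/K[0,0],(v-K[1,2])/K[1,1],1]);o=T[:3,3]
    return o+d*(z-o[2])/d[2]
def proj(c,p):
    K=c["intrinsics"];T=np.linalg.inv(c["world_from_camera"])
    q=K@(T[:3,:3]@np.array(p)+T[:3,3]); return q[:2]/q[2]
E
python3 - <<'E'
from h import *
for n in("scene","top"):
    c=snap(n,n+'0.png',s=1.5); print(n,c["world_from_camera"].round(3),c["intrinsics"].round(1))
s=arm.observe();print({k:np.round(v,3) for k,v in s.items()})
E
```

```text
scene [[ 0.776 -0.446  0.445  0.081]
 [-0.63  -0.566  0.532 -0.415]
 [ 0.015 -0.693 -0.72   0.828]
 [ 0.     0.     0.     1.   ]] [[432.1   0.  249.6]
 [  0.  432.1 188.9]
 [  0.    0.    1. ]]
top [[ 0.002 -0.991  0.131  0.405]
 [-1.    -0.004 -0.021  0.153]
 [ 0.022 -0.131 -0.991  0.919]
 [ 0.     0.     0.     1.   ]] [[358.    0.  246.5]
 [  0.  358.  193.3]
 [  0.    0.    1. ]]
{'time_s': np.float64(0.1), 'q': array([ 1.053,  0.159,  1.598,  0.   ,  1.386, -0.21 ]), 'dq': array([-0.   , -0.001, -0.005,  0.001,  0.001,  0.001]), 'effort': array([-0.0000e+00, -3.9699e+01, -3.3234e+01, -0.0000e+00,  4.0000e-03,
        0.0000e+00]), 'position': array([0.174, 0.547, 0.241]), 'tcp_rot': array([ 0.108,  0.699, -0.109,  0.699]), 'wrist_force': array([ 0.047, -0.189, -0.769]), 'wrist_torque': array([-0.036,  0.008, -0.064]), 'finger_gap': np.float64(0.085)}
```

View pics/scene0.png

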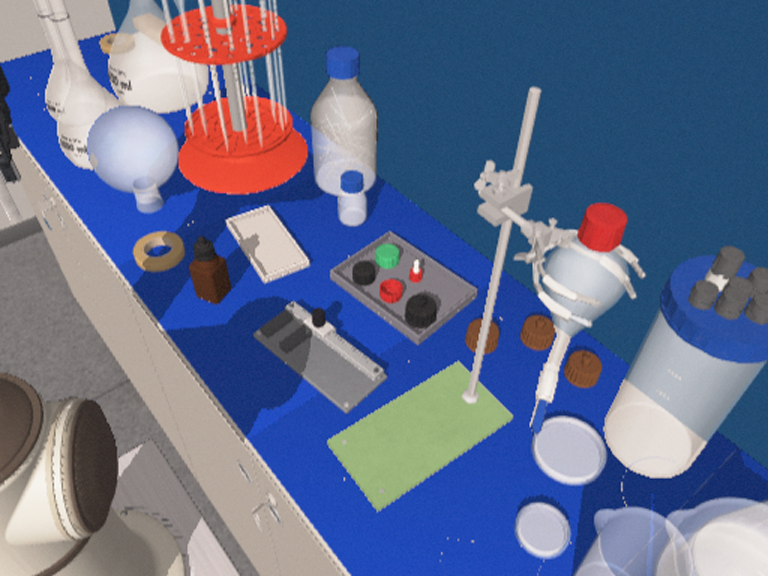

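View pics/top0.png

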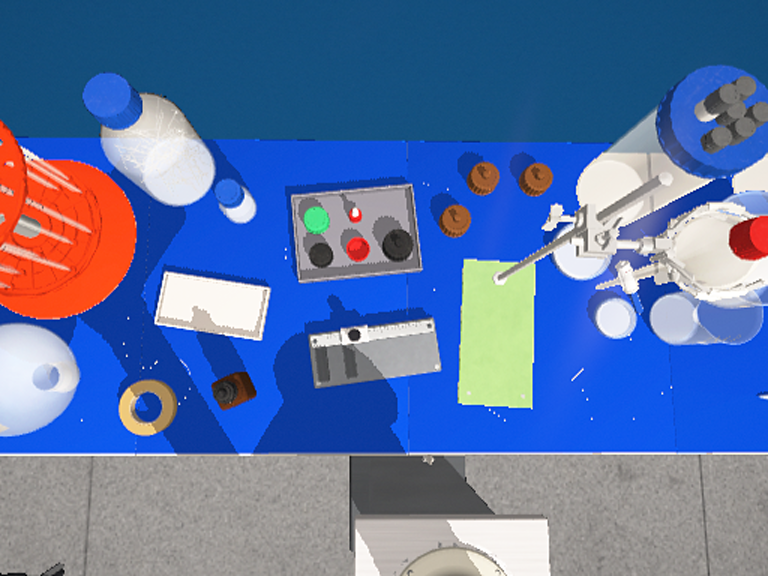

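```bash
python3 - <<'E'
from h import *
c=snap("top",'t1.png',(190,110,300,270),5); 
s=snap("scene",'s1.png',(160,140,330,280),4.5)
print(proj(c,[.174,.547,.241]),proj(s,[.174,.547,.241]))
W=cloud(c)
for u,v in[(246,193),(150,200),(238,166),(237,143),(265,163),(213,169),(211,146),(230,240),(270,300)]: print(u,v,W[v,u].round(3))
E
```

```text
[ 15.481175   371.99187709] [  9.07876772 109.66749861]
246 193 [ 0.528  0.135 -0.002]
150 200 [0.508 0.38  0.005]
238 166 [0.597 0.156 0.006]
237 143 [0.652 0.159 0.031]
265 163 [0.597 0.089 0.045]
213 169 [0.585 0.219 0.028]
211 146 [0.645 0.225 0.026]
230 240 [0.407 0.175 0.027]
270 300 [ 0.258  0.074 -0.004]
```

View pics/t1.png

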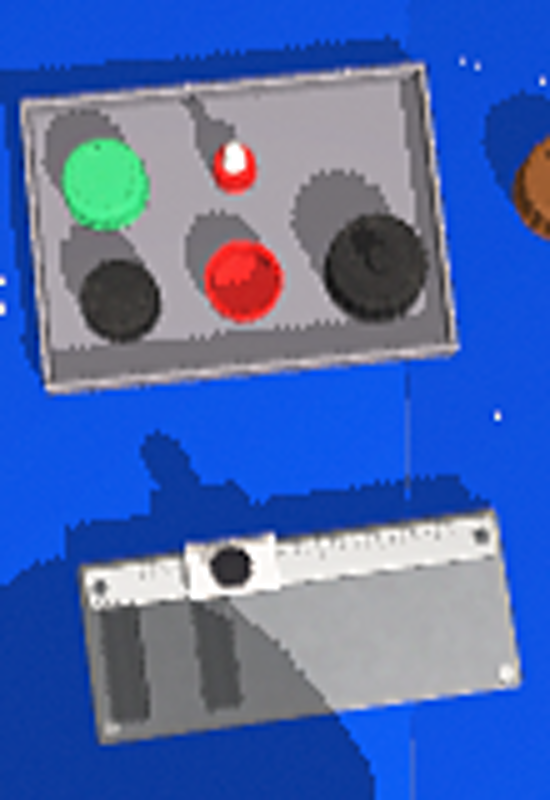

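View pics/s1.png

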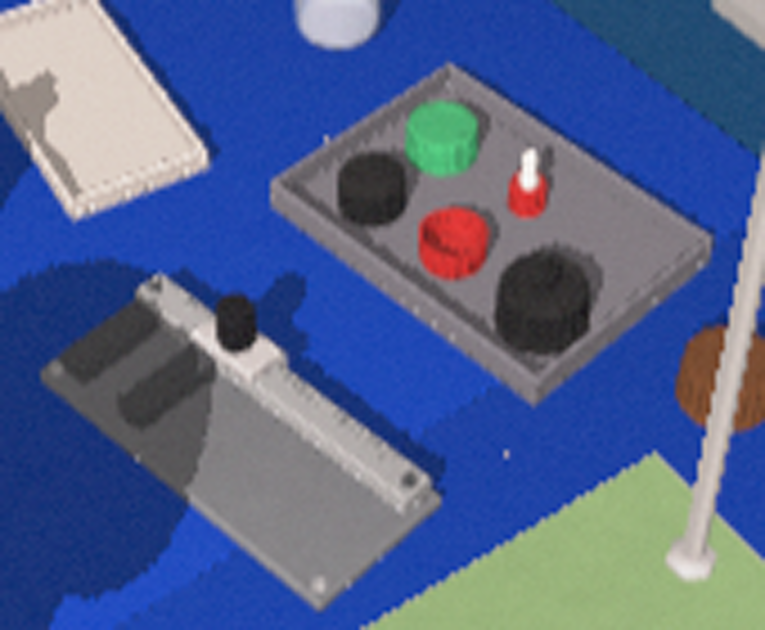

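```bash
python3 - <<'E'
from h import *
for n in("top","scene"):
    c=imaging.camera(n); np.savez('l_'+n+'.npz',**c)
    W=cloud(c); f=c["frame"]; hsv=cv2.cvtColor(f,cv2.COLOR_BGR2HSV)
    roi=(W[...,0]>.3)&(W[...,0]<.72)&(W[...,1]>-.02)&(W[...,1]<.5)
    tab=roi&(hsv[...,0]>105)&(hsv[...,0]<125)&(hsv[...,1]>200)
    print(n,'table z',np.nanmedian(W[tab][:,2]).round(4),W[tab][:,2].std().round(4))
    red=(((hsv[...,0]<8)|(hsv[...,0]>172))&(hsv[...,1]>150)&(hsv[...,2]>60)); green=(hsv[...,0]>55)&(hsv[...,0]<80)&(hsv[...,1]>100)
    blk=(hsv[...,2]<60)
    for nm,m in(("red",red),("green",green),("blk",blk)):
        k,l,st,ce=cv2.connectedComponentsWithStats((m&roi).astype(np.uint8))
        for i in range(1,k):
            if st[i,4]<25: continue
            p=W[l==i]; p=p[~np.isnan(p[:,0])]
            print(nm,st[i],ce[i].round(1),p.mean(0).round(4),'z5-95',np.percentile(p[:,2],[5,50,95]).round(4),'min',p.min(0).round(3),'max',p.max(0).round(3))
    z=W[...,2]
    for h0,h1 in((.045,.07),(.028,.042),(.04,.055)):
        m=roi&(z>h0)&(z<h1)
        k,l,st,ce=cv2.connectedComponentsWithStats(m.astype(np.uint8))
        for i in range(1,k):
            if st[i,4]>=6 and st[i,4]<900:
                p=W[l==i]; print(h0,h1,st[i],ce[i].round(1),np.median(p,0).round(4),p.min(0).round(3),p.max(0).round(3))
E
```

```text
top table z 0.0012 0.0351
red [233 139   8  10  43] [236.5 144.2] [0.6519 0.1601 0.0187] z5-95 [0.0066 0.0215 0.0258] min [0.645 0.151 0.005] max [0.667 0.169 0.027]
red [231 158  15  16 190] [238.  165.6] [0.597  0.1559 0.0116] z5-95 [0.0045 0.0072 0.0254] min [0.575 0.138 0.002] max [0.619 0.174 0.027]
green [202 138  18  18 252] [210.6 146.4] [0.6441 0.2263 0.0239] z5-95 [0.0092 0.0255 0.0282] min [0.624 0.205 0.002] max [0.67  0.248 0.031]
blk [255 153  20  21 252] [263.7 163.4] [0.5988 0.091  0.0324] z5-95 [0.0139 0.0338 0.0448] min [0.577 0.065 0.008] max [0.626 0.113 0.048]
blk [206 162  16  16 120] [213.5 168.6] [0.5856 0.2178 0.0266] z5-95 [0.0167 0.0275 0.0303] min [0.566 0.199 0.012] max [0.602 0.237 0.031]
blk [232 220   8   7  42] [235.8 222.7] [0.4474 0.1602 0.0607] z5-95 [0.059  0.061  0.0626] min [0.44  0.153 0.057] max [0.454 0.169 0.063]
blk [157 248  14  15  88] [164.2 254.7] [0.3713 0.3318 0.0432] z5-95 [0.0144 0.0439 0.0697] min [0.354 0.323 0.009] max [0.388 0.343 0.074]
blk [142 252  17  16 153] [150.2 258.5] [0.3655 0.3488 0.1106] z5-95 [0.0822 0.1142 0.1307] 
[... 5055 characters left out ...]
54 -0.02   0.028] [ 0.671 -0.01   0.032]
0.04 0.055 [209 109  18  14  78] [217.6 116.8] [0.6746 0.447  0.0477] [0.669 0.423 0.04 ] [0.69  0.493 0.055]
0.04 0.055 [225 132  20  10  86] [234.8 138. ] [0.6519 0.3367 0.048 ] [0.639 0.329 0.04 ] [0.691 0.372 0.055]
0.04 0.055 [276 173   4   4  11] [277.5 174.4] [0.6545 0.1575 0.0453] [0.65  0.155 0.042] [0.659 0.163 0.049]
0.04 0.055 [128 178  24  15 103] [140.6 187.2] [0.3487 0.3323 0.0473] [0.33  0.321 0.04 ] [0.387 0.361 0.055]
0.04 0.055 [279 198   5   6  25] [280.9 200.2] [0.6014 0.0849 0.0448] [0.595 0.08  0.04 ] [0.609 0.092 0.048]
0.04 0.055 [208 210   9   7  39] [212.2 213.2] [0.4426 0.1529 0.0471] [0.436 0.149 0.041] [0.455 0.163 0.055]
```

```bash
python3 - <<'E'
from h import *
c=snap("top",'t2.png',(200,206,298,262),8); s=snap("scene",'s2.png',(166,196,262,280),8)
E
```

```text
(no output)
```

View pics/t2.png

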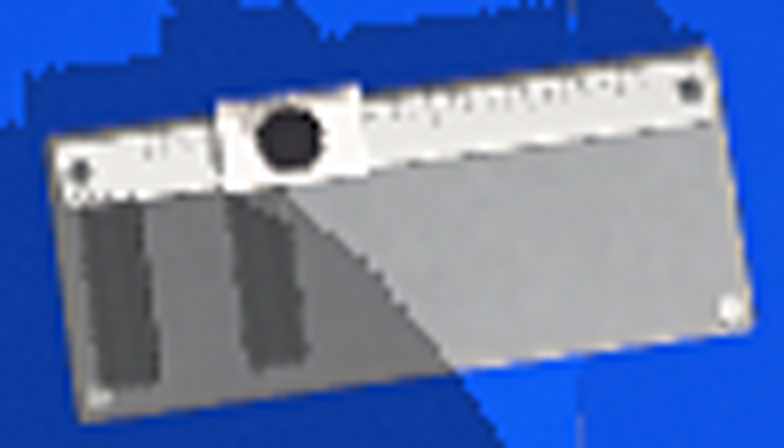

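View pics/s2.png

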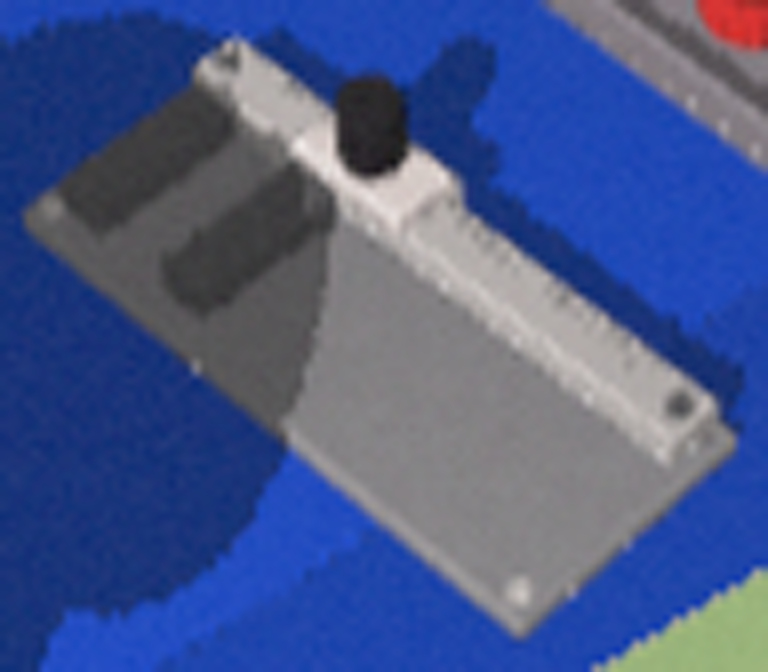

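```bash
cat > fit.py <<'E'
from h import *
from scipy.optimize import least_squares
c=dict(np.load('last_top.npz'));s=dict(np.load('last_scene.npz'))
o=lambda p,off:(np.array(p)+.5)/8-.5+np.array(off)
obs=[('t',o((82,420),(200,206)),(-.055,.108,.008)),('t',o((752,330),(200,206)),(-.055,-.108,.008)),('t',o((712,50),(200,206)),(.036,-.108,.010)),('t',o((48,138),(200,206)),(.036,.108,.01)),
('s',o((26,219),(166,196)),(-.055,.108,.01)),('s',o((520,628),(166,196)),(-.055,-.108,.006)),('s',o((735,437),(166,196)),(.036,-.108,.01))]
def res(p,w=obs):
    r=[]
    for k,uv,q in w:
        cs,sn=np.cos(p[2]),np.sin(p[2])
        P=[p[0]+cs*q[0]-sn*q[1],p[1]+sn*q[0]+cs*q[1],q[2]]
        r+=list(proj(c if k=='t' else s,P)-uv)
    return r
for sub in(obs,obs[:4],obs[4:]):
    r=least_squares(lambda p:res(p,sub),[.42,.13,.14]);print(r.x.round(4),np.rad2deg(r.x[2]).round(2),np.round(r.fun,2))
E
python3 fit.py
```

```text
[0.4292 0.1267 0.1349] 7.73 [-0.41  0.6   0.96  0.21  0.74 -0.51 -0.53 -0.33 -1.09 -1.41 -0.12  0.9
  0.77 -0.57]
[0.4292 0.1271 0.1336] 7.65 [-0.63  0.54  0.76  0.27  0.59 -0.47 -0.7  -0.4 ]
[0.429  0.126  0.1368] 7.84 [-1.06 -1.13  0.09  1.13  0.92 -0.4 ]
```

```bash
cat >> h.py <<'E'
from scipy.spatial.transform import Rotation as R
CAL=(0.4292,0.1269,np.deg2rad(7.7))
def cal(x,y,z=0):
    a=CAL[2];return np.array([CAL[0]+np.cos(a)*x-np.sin(a)*y,CAL[1]+np.sin(a)*x+np.cos(a)*y,z])
def tocal(p):
    a=CAL[2];d=np.array(p[:2])-CAL[:2];return np.array([np.cos(a)*d[0]+np.sin(a)*d[1],-np.sin(a)*d[0]+np.cos(a)*d[1]])
def state():
    s=arm.observe();r=R.from_quat(s["tcp_rot"]);M=r.as_matrix()
    print('t',round(float(s["time_s"]),2),'p',np.round(s["position"],4),'cal',tocal(s["position"]).round(4),'F',np.round(s["wrist_force"],2),'gap',round(float(s["finger_gap"]),4),'q',np.round(s["q"],2))
    return s,r
def plan(p,yaw=None,verbose=True):
    """yaw: world angle(deg) of tool y axis (mod 180), tool straight down"""
    s,r=state();M=r.as_matrix()
    sh=M.T@(np.array(p)-s["position"])
    cur=np.rad2deg(np.arctan2(M[1,1],M[0,1]))
    if yaw is None: yaw=cur
    d=(yaw-cur+90)%180-90
    best=[]
    for dd in(d,d-180 if d>0 else d+180):
        y=np.deg2rad(cur+dd); x=np.array([0,0,-1.]);yy=np.array([np.cos(y),np.sin(y),0]);T=np.stack([x,yy,np.cross(x,yy)],1)
        best.append((M.T@T,dd))
    print('cur yaw',cur.round(1),'shift mm',(sh*1000).round(1))
    for D,dd in best: print('  turn',R.from_matrix(D).as_rotvec(degrees=True).round(1))
E
python3 - <<'E'
from h import *
plan(cal(.022,.0304,.10),97.7)
plan(cal(.022,.0304,.048),97.7)
c=dict(np.load('last_top.npz'))
for n in("top","scene"):
    c=dict(np.load('last_%s.npz'%n));W=cloud(c)
    hsv=cv2.cvtColor(c["frame"],cv2.COLOR_BGR2HSV)
    m=(W[...,0]>.42)&(W[...,0]<.58)&(W[...,1]>.28)&(W[...,1]<.52)&(W[...,2]>-.01)&(W[...,2]<.03)&(hsv[...,1]<110)
    k,l,st,ce=cv2.connectedComponentsWithStats(m.astype(np.uint8));i=1+st[1:,4].argmax()
    p=W[l==i]; print(n,st[i],cv2.minAreaRect((p[:,:2]*1000).astype(np.float32)),np.percentile(p[:,2],[5,50,95]))
    m=(W[...,0]>.52)&(W[...,0]<.70)&(W[...,1]>.0)&(W[...,1]<.28)&(W[...,2]>.014)&(W[...,2]<.03)&(hsv[...,1]<60)&(hsv[...,2]>70)
    p=W[m];print('grey',cv2.minAreaRect((p[:,:2]*1000).astype(np.float32)))
E
```

```text
t 0.4 p [0.1742 0.5479 0.2421] cal [-0.1963  0.4514] F [-0.33 -0.24 -0.25] gap 0.0851 q [ 1.05  0.16  1.6   0.    1.39 -0.21]
cur yaw 72.4 shift mm [ 142.2 -287.   377.5]
  turn [-25.3  -0.    0. ]
  turn [154.7   0.    0. ]
t 0.4 p [0.1742 0.5479 0.2421] cal [-0.1963  0.4514] F [-0.33 -0.24 -0.25] gap 0.0851 q [ 1.05  0.16  1.6   0.    1.39 -0.21]
cur yaw 72.4 shift mm [ 194.2 -287.   377.5]
  turn [-25.3  -0.    0. ]
  turn [154.7   0.    0. ]
top [ 103  181   77   46 2624] ((499.21282958984375, 402.8143310546875), (186.6441650390625, 93.17784118652344), 81.48675537109375) [0.00120218 0.0042404  0.01619504]
grey ((623.669677734375, 158.51980590820312), (151.80499267578125, 211.05874633789062), 6.05486536026001)
scene [ 150  136   57   53 1644] ((501.359619140625, 405.26458740234375), (200.44285583496094, 97.29023742675781), 81.27970886230469) [0.0019268  0.00551483 0.0168361 ]
grey ((624.6900024414062, 134.06800842285156), (152.93797302246094, 257.4815979003906), 5.156034469604492)
```

```bash
python3 -m creep '[[0,-0.036,0.047,0,0,0,0],[0,-0.072,0.094,-5,0,0,0],[0,-0.108,0.142,-10,0,0,0],[0,-0.144,0.189,-18,0,0,0],[0,-0.18,0.237,-25.3,0,0,0]]'; python3 - <<'E'
from h import *
plan(cal(.022,.0304,.12),97.7)
E
```

```text
time_s: 1.02
position: [0.3464, 0.3031, 0.2426]
tcp_rot: [-0.049, 0.705, 0.049, 0.706]
wrist_force: [1.4, 0.2, 0.9]
finger_gap: 0.085
t 1.02 p [0.3464 0.3031 0.2426] cal [-0.0585  0.1857] F [1.36 0.2  0.95] gap 0.085 q [ 0.46 -0.15  1.91  0.    1.38 -1.25]
cur yaw 97.9 shift mm [ 122.6 -155.6   79.7]
  turn [ 0.2  0.1 -0. ]
  turn [-1.798e+02  0.000e+00  1.000e-01]
```

```bash
python3 -m creep '[[0.01,-0.05,0.026,0,0,0,0],[0.03,-0.1,0.053,0,0,0,0],[0.06,-0.1556,0.0797,0,0,0,0],[0.11,-0.1556,0.0797,0,0,0,0],[0.1226,-0.1556,0.0797,0,0,0,0]]'; python3 - <<'E'
from h import *
plan(cal(.022,.0304,.048),97.7)
c=snap("scene",'s3.png',(150,100,350,250),4); c=snap("top",'t3.png',(150,110,350,290),4)
E
```

```text
time_s: 1.65
position: [0.4429, 0.1602, 0.1166]
tcp_rot: [-0.047, 0.708, 0.047, 0.703]
wrist_force: [0.5, 0.4, 0.6]
finger_gap: 0.0854
t 1.65 p [0.4429 0.1602 0.1166] cal [0.018  0.0311] F [0.48 0.45 0.58] gap 0.0854 q [ 0.09  0.03  2.    0.    1.12 -1.61]
cur yaw 97.6 shift mm [68.6 -0.7  4.4]
  turn [-0.1 -0.4 -0. ]
  turn [179.9  -0.    0.6]
```

View pics/s3.png

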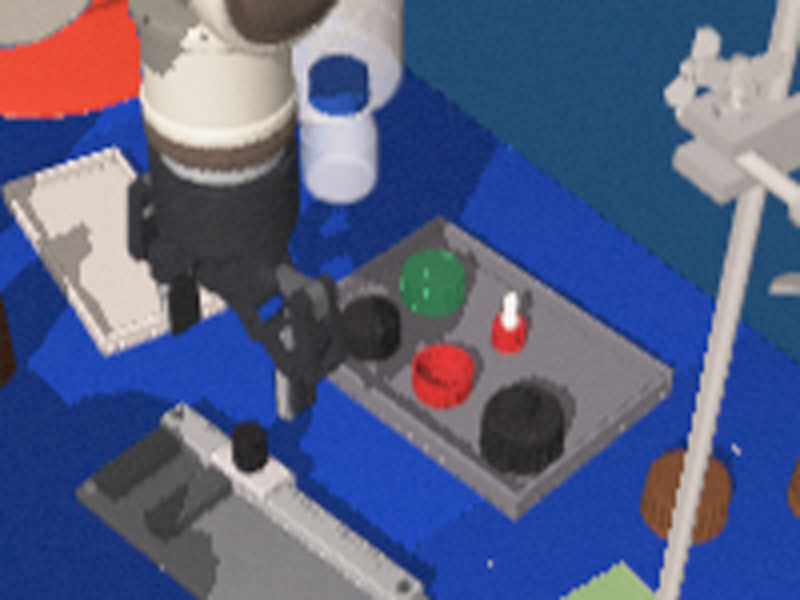

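View pics/t3.png

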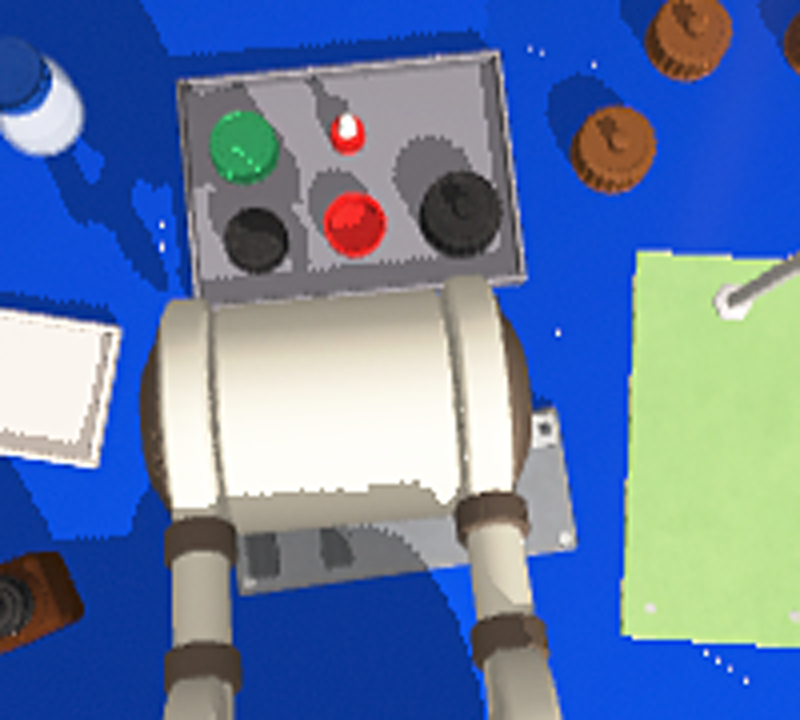

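```bash
python3 - <<'E'
from h import *
plan(cal(.022,.0304,.048),97.7)
E
```

```text
t 1.75 p [0.4441 0.1613 0.1188] cal [0.0193 0.0321] F [ 0.9  -0.78  1.04] gap 0.0852 q [ 0.09  0.03  1.99  0.    1.12 -1.61]
cur yaw 97.7 shift mm [70.8 -1.7  2.9]
  turn [-0.  -0.2 -0. ]
  turn [180.   -0.    0.3]
```

```bash
python3 -m creep '[[0.04,0,0,0,0,0,0],[0.072,0,0,0,0,0,0],[0.072,0,0,0,0,0,0],[0.072,0,0,0,0,0,0]]'; python3 - <<'E'
from h import *
plan(cal(.022,.0304,.048),97.7)
c=snap("scene",'s4.png',(150,150,300,260),5)
E
```

```text
time_s: 2.25
position: [0.4471, 0.1618, 0.0502]
tcp_rot: [-0.048, 0.704, 0.048, 0.707]
wrist_force: [0.8, -1.3, 0.2]
finger_gap: 0.0852
t 2.25 p [0.4471 0.1618 0.0502] cal [0.0224 0.0322] F [ 0.84 -1.25  0.15] gap 0.0852 q [ 0.09  0.15  2.02  0.    0.96 -1.61]
cur yaw 97.7 shift mm [ 2.2 -1.8 -0.4]
  turn [0.  0.2 0. ]
  turn [-180.    -0.     0.4]
```

View pics/s4.png

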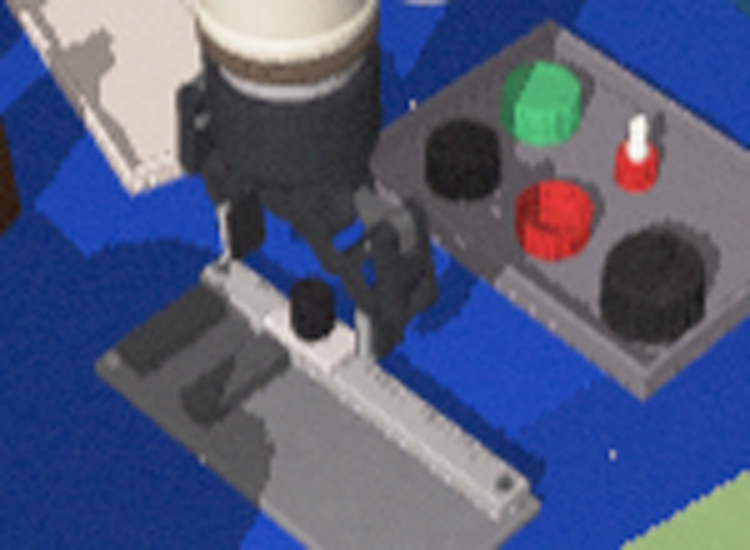

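```bash
python3 -m creep '[[0,0,0,0,0,0,1],[0,0,0,0,0,0,1],[0,0,0,0,0,0,1],[0,0,0,0,0,0,1],[0,0,0,0,0,0,1]]';
```

```text
time_s: 2.92
position: [0.4453, 0.161, 0.048]
tcp_rot: [-0.047, 0.706, 0.047, 0.705]
wrist_force: [-2.8, -0.5, 6.0]
finger_gap: 0.0181
```

```bash
python3 -m creep '[[0,-0.01,0,0,0,0,1],[0,-0.02,0,0,0,0,1],[0,-0.03,0,0,0,0,1],[0,-0.042,0,0,0,0,1],[0,-0.042,0,0,0,0,1]]'; python3 -m creep '[[0,0,0,0,0,0,1],[0,0,0,0,0,0,0],[0,0,0,0,0,0,0],[0,0,0,0,0,0,0],[0,0,0,0,0,0,0]]'; python3 - <<'E'
from h import *
plan([.602,.086,.12],0)
E
```

```text
time_s: 3.55
position: [0.4513, 0.1184, 0.048]
tcp_rot: [-0.047, 0.705, 0.047, 0.706]
wrist_force: [-1.8, -0.5, 4.5]
finger_gap: 0.0175
time_s: 4.18
position: [0.4508, 0.1194, 0.0476]
tcp_rot: [-0.047, 0.706, 0.047, 0.705]
wrist_force: [0.9, -0.5, -0.6]
finger_gap: 0.0848
t 4.17 p [0.4508 0.1194 0.0476] cal [ 0.0204 -0.0103] F [ 0.87 -0.48 -0.56] gap 0.0848 q [-0.    0.14  2.04 -0.    0.96 -1.71]
cur yaw 97.7 shift mm [-72.4 -53.3 145.3]
  turn [-82.3  -0.   -0. ]
  turn [97.7 -0.   0. ]
```

```bash
python3 -m creep '[[-0.06,0,0,0,0,0,0.3],[-0.0724,-0.013,0.036,0,0,0,0.5],[-0.0724,-0.027,0.073,0,0,0,0.5],[-0.0724,-0.04,0.11,0,0,0,0.5],[-0.0724,-0.0533,0.1453,0,0,0,0.5]]'; python3 -m creep '[[0,0,0,0,0,0,0.5],[0,0,0,0,0,0,0.5],[0,0,0,0,0,0,0.5]]'; python3 - <<'E'
from h import *
plan([.602,.086,.046],97.7)
c=snap("scene",'s5.png',(220,120,350,240),5);c=snap("top",'t5.png',(200,110,300,270),5)
E
```

```text
time_s: 4.8
position: [0.6032, 0.0857, 0.12]
tcp_rot: [-0.047, 0.706, 0.047, 0.706]
wrist_force: [-0.4, 0.3, -0.3]
finger_gap: 0.0425
time_s: 5.18
position: [0.6009, 0.0864, 0.1199]
tcp_rot: [-0.047, 0.706, 0.047, 0.705]
wrist_force: [-0.4, 0.7, -0.0]
finger_gap: 0.0423
t 5.17 p [0.6009 0.0864 0.1199] cal [ 0.1648 -0.0632] F [-0.36  0.68 -0.02] gap 0.0423 q [-0.06  0.36  1.61  0.    1.17 -1.76]
cur yaw 97.7 shift mm [73.9 -0.5  1.1]
  turn [-0.  -0.1 -0. ]
  turn [ 1.8e+02 -0.0e+00  1.0e-01]
```

View pics/s5.png

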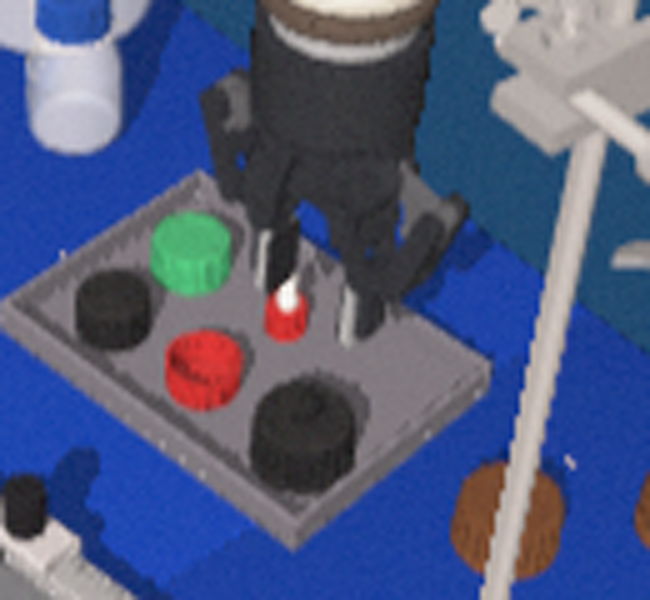

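View pics/t5.png

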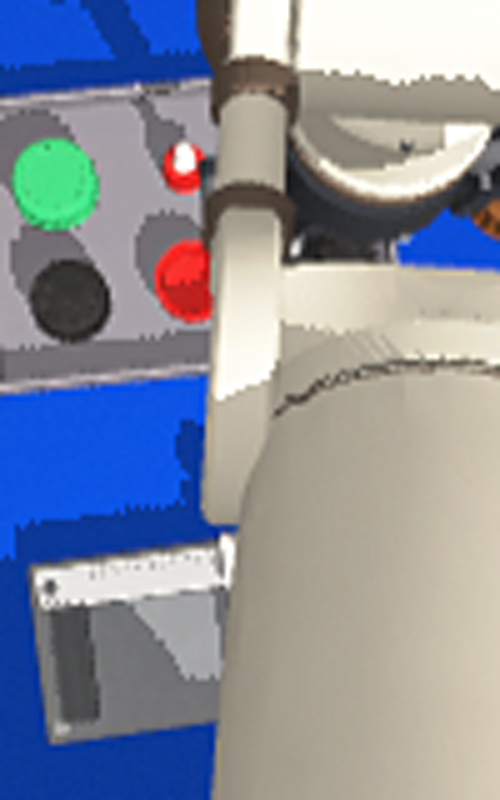

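```bash
python3 - <<'E'
from h import *
c=dict(np.load('last_scene.npz'))
print(proj(c,[.601,.086,.109]),proj(c,[.601,.086,.104]),proj(c,[.602,.086,.045]))
E
```

```text
[282.34876587 181.60025965] [282.20176021 183.09578272] [280.84508067 199.79068581]
```

```bash
python3 -m creep '[[0.055,0,0.001,0,0,0,0.5],[0.066,0,0.001,0,0,0,0.5],[0.071,0,0.001,0,0,0,0.5],[0.073,0,0.001,0,0,0,0.5],[0.073,0,0.001,0,0,0,0.5]]'; python3 - <<'E'
from h import *
plan([.602,.086,.046],97.7)
c=snap("scene",'s6.png',(230,140,330,240),6)
E
```

```text
time_s: 5.9
position: [0.604, 0.0861, 0.0485]
tcp_rot: [-0.047, 0.705, 0.047, 0.706]
wrist_force: [-0.5, -0.5, 0.2]
finger_gap: 0.0429
t 5.9 p [0.604  0.0861 0.0485] cal [ 0.1678 -0.0639] F [-0.45 -0.48  0.21] gap 0.0429 q [-0.06  0.46  1.63 -0.    1.05 -1.76]
cur yaw 97.7 shift mm [ 2.5  0.2 -2. ]
  turn [-0.   0.1  0. ]
  turn [180.    0.   -0.2]
```

View pics/s6.png

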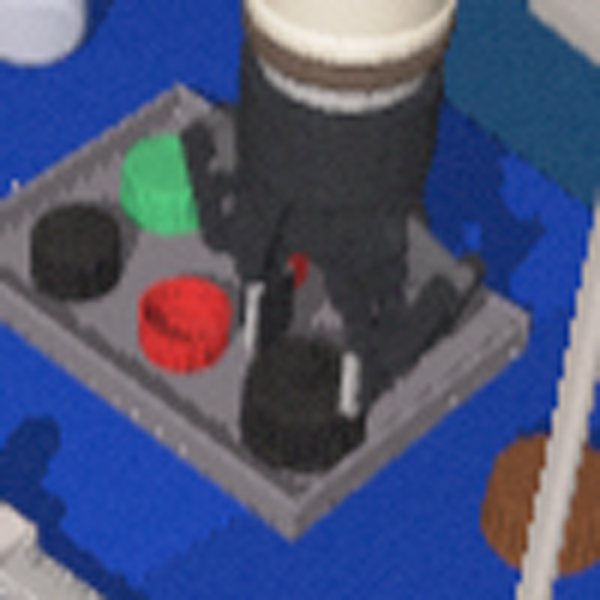

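```bash
python3 -m creep '[[0,0,0,0,0,0,1],[0,0,0,0,0,0,1],[0,0,0,0,0,0,1],[0,0,0,0,0,0,1],[0,0,0,0,0,0,1]]'; python3 - <<'E'
from h import *
state()
E
python3 -m creep '[[-0.02,0,0,0,0,0,1],[-0.05,0,0,0,0,0,1],[-0.073,0,0,0,0,0,1],[-0.073,0,0,0,0,0,1]]'; python3 - <<'E'
from h import *
plan(cal(-.02,.0505,.12),97.7)
c=snap("scene",'s7.png',(230,120,330,220),6)
E
```

```text
time_s: 6.58
position: [0.6035, 0.0861, 0.0478]
tcp_rot: [-0.047, 0.705, 0.047, 0.706]
wrist_force: [-0.9, -0.3, 5.6]
finger_gap: 0.0103
t 6.58 p [0.6035 0.0861 0.0478] cal [ 0.1672 -0.0638] F [-0.88 -0.33  5.63] gap 0.0103 q [-0.06  0.46  1.63 -0.    1.05 -1.76]
time_s: 7.08
position: [0.6049, 0.086, 0.1231]
tcp_rot: [-0.048, 0.704, 0.047, 0.707]
wrist_force: [-0.0, -0.0, 0.2]
finger_gap: 0.0103
t 7.08 p [0.6049 0.086  0.1231] cal [ 0.1686 -0.064 ] F [-0.04 -0.03  0.24] gap 0.0103 q [-0.06  0.36  1.6   0.    1.17 -1.76]
cur yaw 97.7 shift mm [   2.   114.4 -188.7]
  turn [-0.   0.3  0.1]
  turn [ 1.8e+02  1.0e-01 -5.0e-01]
```

View pics/s7.png

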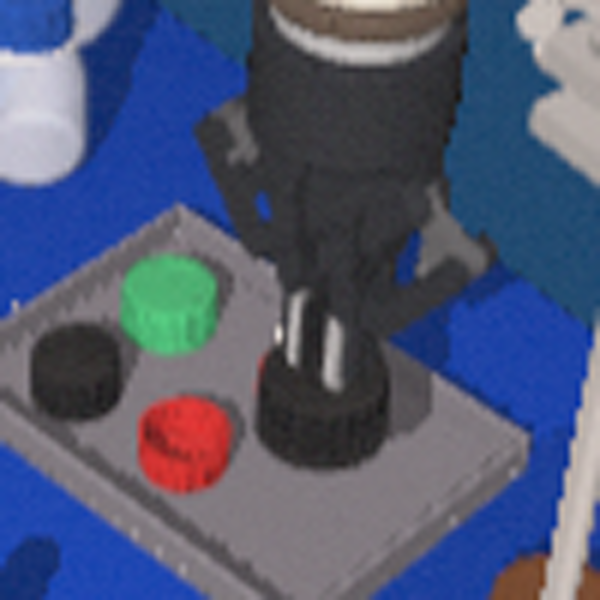

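```bash
python3 -m creep '[[0,0.02,-0.03,0,0,0,1],[0,0.045,-0.075,0,0,0,1],[0,0.07,-0.12,0,0,0,1],[0,0.095,-0.16,0,0,0,1],[0,0.1142,-0.186,0,0,0,1]]';python3 -m creep '[[0,0,0,0,0,0,1],[0,0,0,0,0,0,1],[0,0,0,0,0,0,1]]'; python3 - <<'E'
from h import *
for i in range(3):
    plan(cal(-.02,.0505,.12),97.7)
    c=snap("scene",'s8.png',(150,130,300,270),5)
E
```

```text
time_s: 7.75
position: [0.4002, 0.1749, 0.1184]
tcp_rot: [-0.047, 0.707, 0.047, 0.704]
wrist_force: [0.5, -0.8, 0.1]
finger_gap: 0.0102
time_s: 8.12
position: [0.4042, 0.174, 0.12]
tcp_rot: [-0.047, 0.706, 0.047, 0.706]
wrist_force: [0.3, 0.2, -0.5]
finger_gap: 0.0104
t 8.12 p [0.4042 0.174  0.12  ] cal [-0.0184  0.05  ] F [ 0.31  0.23 -0.46] gap 0.0104 q [ 0.13 -0.06  2.08 -0.    1.12 -1.57]
cur yaw 97.6 shift mm [ 0.   0.5 -1.6]
  turn [-0.1  0.   0. ]
  turn [179.9   0.   -0. ]
t 8.18 p [0.4042 0.174  0.12  ] cal [-0.0185  0.05  ] F [-0.15 -0.34 -0.11] gap 0.0104 q [ 0.13 -0.06  2.08 -0.    1.12 -1.57]
cur yaw 97.6 shift mm [ 0.   0.5 -1.5]
  turn [-0.1  0.   0. ]
  turn [179.9   0.   -0. ]
t 8.22 p [0.4041 0.1741 0.1201] cal [-0.0186  0.0501] F [-0.63  0.9   0.28] gap 0.01 q [ 0.13 -0.06  2.08 -0.    1.12 -1.57]
cur yaw 97.6 shift mm [ 0.1  0.4 -1.4]
  turn [-0.1 -0.   0. ]
  turn [179.9   0.    0. ]
```

View pics/s8.png

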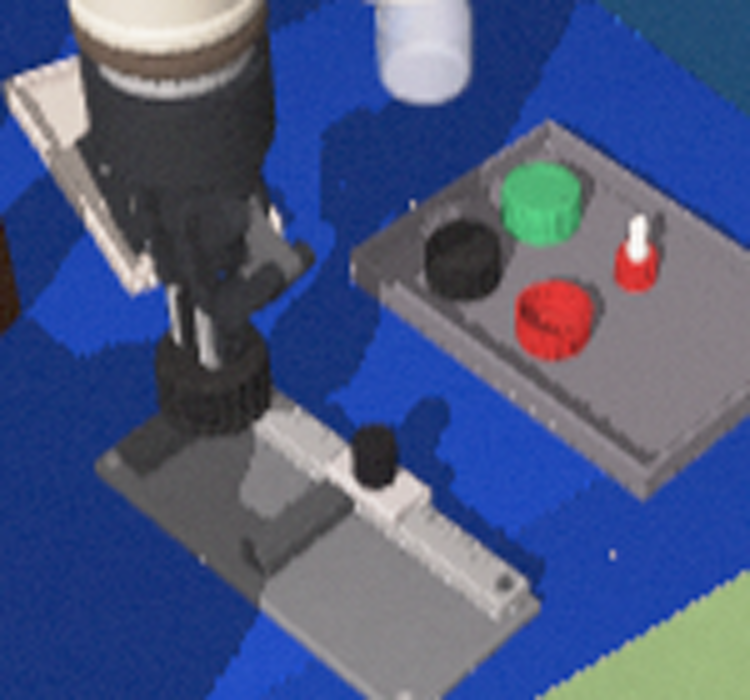

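```bash
python3 -m creep '[[0.03,-0.001,-0.0015,0,0,0,1],[0.05,-0.001,-0.0015,0,0,0,1],[0.058,-0.001,-0.0015,0,0,0,1],[0.062,-0.001,-0.0015,0,0,0,1],[0.063,-0.001,-0.0015,0,0,0,1]]';python3 -m creep '[[0,0,0,0,0,0,1],[0,0,0,0,0,0,1]]'; python3 - <<'E'
from h import *
plan(cal(-.02,.0495,.0535),97.7)
E
```

```text
time_s: 8.9
position: [0.4026, 0.1733, 0.0576]
tcp_rot: [-0.047, 0.705, 0.047, 0.706]
wrist_force: [-0.1, -0.1, -0.3]
finger_gap: 0.0101
time_s: 9.15
position: [0.4025, 0.1734, 0.0576]
tcp_rot: [-0.047, 0.705, 0.047, 0.706]
wrist_force: [-1.0, 0.3, -0.7]
finger_gap: 0.0105
t 9.15 p [0.4025 0.1734 0.0576] cal [-0.0203  0.0496] F [-0.95  0.3  -0.71] gap 0.0105 q [ 0.13  0.05  2.12 -0.    0.97 -1.58]
cur yaw 97.7 shift mm [ 4.1 -0.1  0.2]
  turn [-0.   0.1  0. ]
  turn [ 1.8e+02  0.0e+00 -1.0e-01]
```

```bash
python3 -m creep '[[0.0015,0,0,0,0,0,1],[0.003,0,0,0,0,0,1]]';python3 -m creep '[[0.0007,0,0,0,0,0,1],[0.0007,0,0,0,0,0,1]]'; python3 -m creep '[[0.0007,0,0,0,0,0,1],[0.0007,0,0,0,0,0,1]]'
```

```text
time_s: 9.4
position: [0.4021, 0.1733, 0.0541]
tcp_rot: [-0.047, 0.705, 0.047, 0.706]
wrist_force: [0.2, 0.2, -0.6]
finger_gap: 0.0104
time_s: 9.65
position: [0.402, 0.1733, 0.0538]
tcp_rot: [-0.047, 0.706, 0.047, 0.705]
wrist_force: [-3.1, -0.4, 5.3]
finger_gap: 0.0103
time_s: 9.9
position: [0.4021, 0.1733, 0.0537]
tcp_rot: [-0.047, 0.706, 0.047, 0.705]
wrist_force: [-6.1, -0.9, 12.6]
finger_gap: 0.0101
```

```bash
 python3 - <<'E'
from h import *
state()
c=snap("scene",'s9.png',(150,150,270,270),6)
E
```

```text
t 9.9 p [0.4021 0.1733 0.0537] cal [-0.0206  0.0496] F [-6.15 -0.88 12.55] gap 0.0101 q [ 0.13  0.06  2.12 -0.    0.97 -1.58]
```

View pics/s9.png

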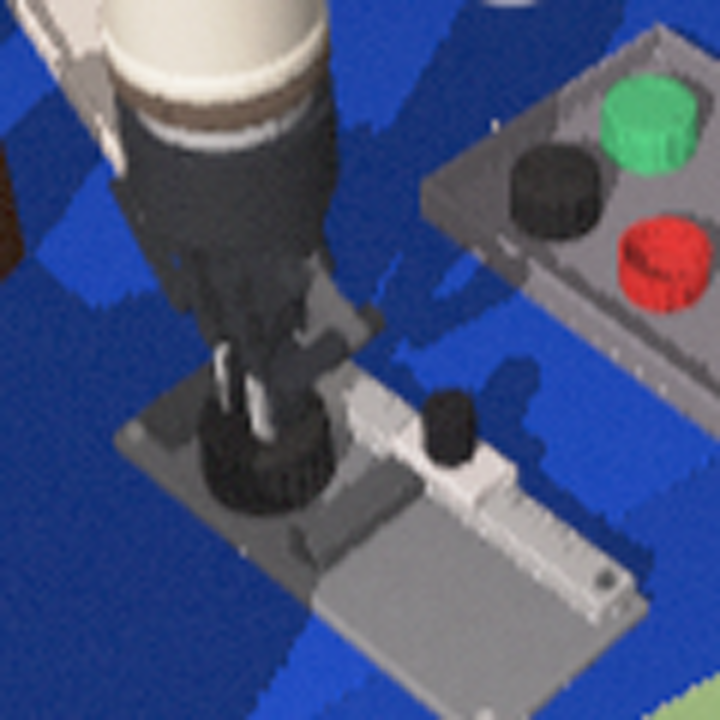

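```bash
python3 -m creep '[[-0.0012,0,0,0,0,0,1],[-0.0012,0,0,0,0,0,0.4],[-0.0012,0,0,0,0,0,0.4],[-0.0012,0,0,0,0,0,0.4]]';python3 -m creep '[[-0.02,0,0,0,0,0,0.4],[-0.07,0,0,0,0,0,0.3],[-0.07,0,0,0,0,0,0.2]]'; python3 - <<'E'
from h import *
plan(cal(.022,-.010,.12),97.7)
c=snap("scene",'s10.png',(150,150,270,270),6)
E
```

```text
time_s: 10.45
position: [0.402, 0.1733, 0.0538]
tcp_rot: [-0.047, 0.706, 0.047, 0.705]
wrist_force: [0.0, -0.4, -0.3]
finger_gap: 0.0513
time_s: 10.82
position: [0.4052, 0.1737, 0.1277]
tcp_rot: [-0.047, 0.702, 0.047, 0.709]
wrist_force: [0.8, 0.1, -0.2]
finger_gap: 0.068
t 10.82 p [0.4052 0.1737 0.1277] cal [-0.0175  0.0496] F [ 0.81  0.13 -0.17] gap 0.068 q [ 0.13 -0.08  2.08  0.    1.13 -1.58]
cur yaw 97.7 shift mm [  8.1 -59.6  39.4]
  turn [-0.   0.5  0. ]
  turn [180.    0.   -0.8]
```

View pics/s10.png

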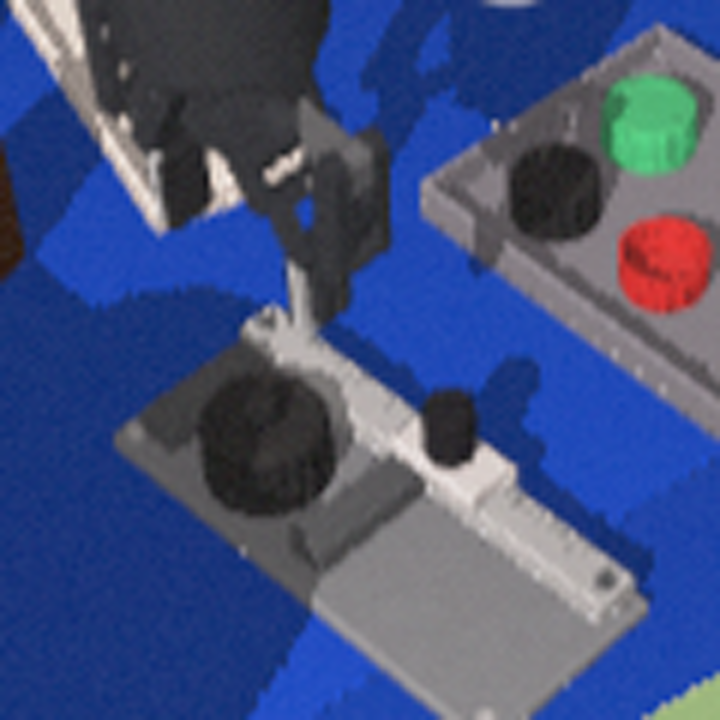

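```bash
python3 -m creep '[[0,-0.03,0.021,0,0,0,0.4],[0,-0.0595,0.0415,0,0,0,0.4],[0,-0.0595,0.0415,0,0,0,0.4],[0.0,-0.0595,0.0415,0,0,0,0.4]]'; python3 - <<'E'
from h import *
plan(cal(.022,-.010,.050),97.7)
E
```

```text
time_s: 11.38
position: [0.4499, 0.1201, 0.1227]
tcp_rot: [-0.047, 0.707, 0.047, 0.705]
wrist_force: [0.5, -0.4, 0.4]
finger_gap: 0.0512
t 11.38 p [0.4499 0.1201 0.1227] cal [ 0.0196 -0.0095] F [ 0.5  -0.4   0.44] gap 0.0512 q [ 0.    0.01  2.01  0.    1.13 -1.7 ]
cur yaw 97.7 shift mm [72.7 -0.6  2.6]
  turn [-0.  -0.2 -0. ]
  turn [ 1.8e+02 -1.0e-01  2.0e-01]
```

```bash
python3 -m creep '[[0.05,0,0.0015,0,0,0,0.4],[0.0725,0,0.0015,0,0,0,0.4],[0.0725,0,0.0015,0,0,0,0.4],[0.0725,0,0.0015,0,0,0,0.4]]'; python3 -m creep '[[0,0,0,0,0,0,1],[0,0,0,0,0,0,1],[0,0,0,0,0,0,1],[0,0,0,0,0,0,1]]'; python3 - <<'E'
from h import *
state()
c=snap("scene",'s11.png',(150,150,270,270),6)
E
```

```text
time_s: 11.88
position: [0.4529, 0.1205, 0.0522]
tcp_rot: [-0.048, 0.705, 0.048, 0.706]
wrist_force: [-0.4, -0.3, 0.1]
finger_gap: 0.0511
time_s: 12.38
position: [0.4535, 0.1201, 0.0527]
tcp_rot: [-0.047, 0.705, 0.047, 0.706]
wrist_force: [-1.3, -0.1, 5.1]
finger_gap: 0.018
t 12.38 p [0.4535 0.1201 0.0527] cal [ 0.0232 -0.01  ] F [-1.31 -0.08  5.14] gap 0.018 q [ 0.    0.14  2.04  0.    0.97 -1.7 ]
```

View pics/s11.png

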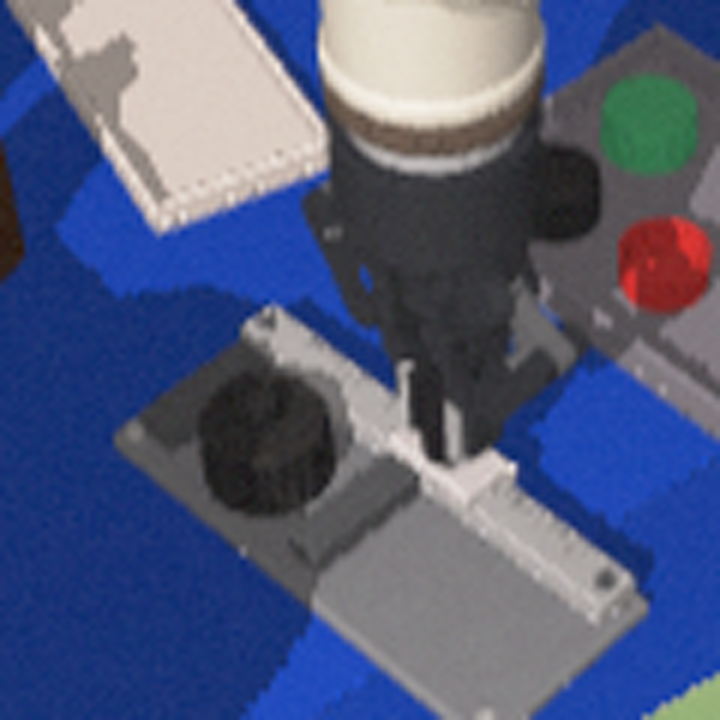

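```bash
python3 -m creep '[[0,0.004,0,0,0,0,1],[0,0.008,0,0,0,0,1],[0,0.011,0,0,0,0,1],[0,0.011,0,0,0,0,1]]'; python3 -m creep '[[0,0.001,0,0,0,0,1],[0,0.002,0,0,0,0,1],[0,0.002,0,0,0,0,1]]'
```

```text
time_s: 12.92
position: [0.452, 0.1311, 0.0527]
tcp_rot: [-0.047, 0.705, 0.047, 0.706]
wrist_force: [-1.6, 0.2, 5.5]
finger_gap: 0.0174
time_s: 13.3
position: [0.4518, 0.1328, 0.0527]
tcp_rot: [-0.048, 0.705, 0.047, 0.706]
wrist_force: [-1.6, 0.7, 6.2]
finger_gap: 0.0179
```

```bash
python3 -m creep '[[0,0.0007,0,0,0,0,1],[0,0.0007,0,0,0,0,1]]'; python3 -m creep '[[0,0.0005,0,0,0,0,1],[0,0.0005,0,0,0,0,1]]';python3 - <<'E'
from h import *
state()
c=snap("scene",'s12.png',(150,150,270,270),6)
E
```

```text
time_s: 13.55
position: [0.4516, 0.1334, 0.0527]
tcp_rot: [-0.048, 0.705, 0.047, 0.706]
wrist_force: [-1.2, -1.5, 5.7]
finger_gap: 0.0172
time_s: 13.8
position: [0.4516, 0.1339, 0.0527]
tcp_rot: [-0.048, 0.705, 0.047, 0.706]
wrist_force: [-2.6, -1.6, 5.5]
finger_gap: 0.0176
t 13.8 p [0.4516 0.1339 0.0527] cal [0.0231 0.0039] F [-2.64 -1.64  5.53] gap 0.0176 q [ 0.03  0.14  2.03 -0.    0.97 -1.67]
```

View pics/s12.png

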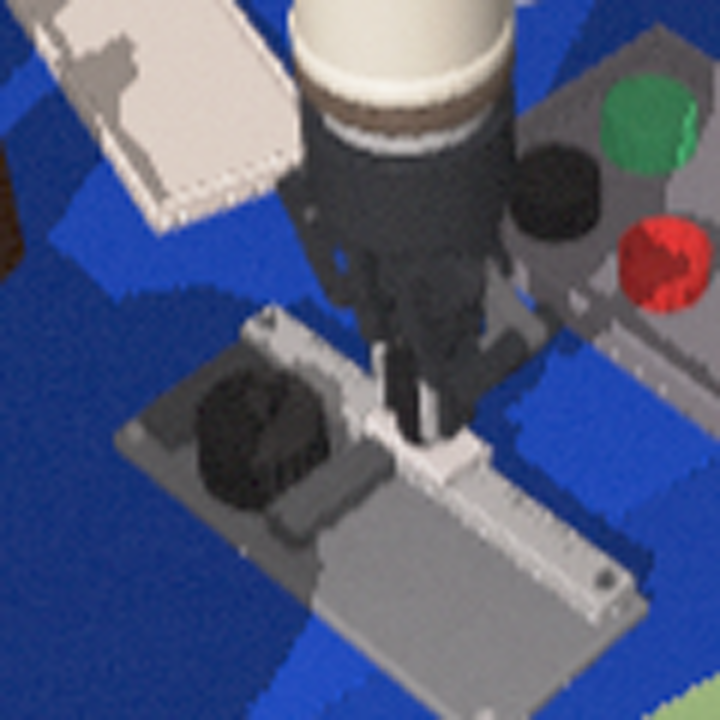

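```bash
for i in 1; do python3 -m creep '[[0,0.0005,0,0,0,0,1],[0,0.0005,0,0,0,0,1]]'; python3 -m creep '[[0,0.0005,0,0,0,0,1],[0,0.0005,0,0,0,0,1]]'; done | grep -E 'pos|force'
```

```text
position: [0.4515, 0.1344, 0.0527]
wrist_force: [-2.0, -1.3, 5.4]
position: [0.4515, 0.1349, 0.0527]
wrist_force: [-2.0, -1.6, 6.2]
```

```bash
python3 -m creep '[[0,0.0005,0,0,0,0,1],[0,0.0005,0,0,0,0,1]]'| grep -E 'pos|force'
```

```text
position: [0.4514, 0.1354, 0.0527]
wrist_force: [-2.5, -1.6, 5.9]
```

```bash
python3 -m creep '[[0,0.0005,0,0,0,0,1],[0,0.0005,0,0,0,0,1]]'| grep -E 'pos|force'
```

```text
position: [0.4513, 0.1359, 0.0527]
wrist_force: [-2.1, -1.7, 6.3]
```

```bash
python3 -m creep '[[0,0.0005,0,0,0,0,1],[0,0.0005,0,0,0,0,1]]'| grep -E 'pos|force'
```

```text
position: [0.4512, 0.1364, 0.0527]
wrist_force: [-1.7, -2.6, 6.0]
```

```bash
python3 - <<'E'
from h import *
state()
c=snap("scene",'s13.png',(150,150,270,270),6)
E
```

```text
t 15.1 p [0.4512 0.1364 0.0527] cal [0.0231 0.0064] F [-1.7  -2.59  6.02] gap 0.0176 q [ 0.04  0.14  2.03 -0.    0.97 -1.67]
```

View pics/s13.png

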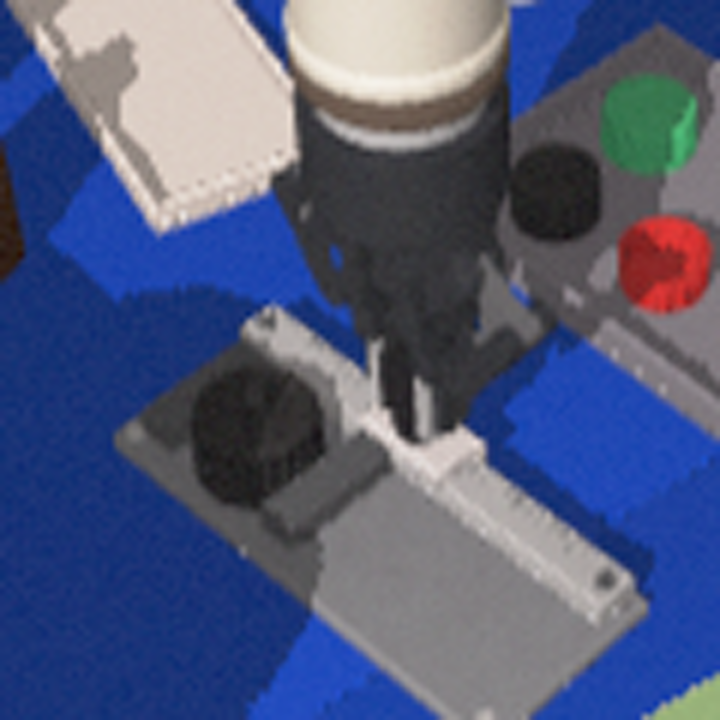

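Close; continue in half-millimetre steps watching Fy.

```bash
python3 -m creep '[[0,0.0005,0,0,0,0,1],[0,0.0005,0,0,0,0,1]]'| grep -E 'pos|force'
```

```text
position: [0.4512, 0.1367, 0.0527]
wrist_force: [-2.2, -2.4, 5.1]
```

```bash
python3 -m creep '[[0,0.0005,0,0,0,0,1],[0,0.0005,0,0,0,0,1]]'| grep -E 'pos|force'
```

```text
position: [0.4512, 0.137, 0.0527]
wrist_force: [-2.1, -3.5, 5.5]
```

```bash
python3 -m creep '[[0,0.0005,0,0,0,0,1],[0,0.0005,0,0,0,0,1]]'| grep -E 'pos|force'
```

```text
position: [0.4511, 0.1371, 0.0527]
wrist_force: [-2.2, -5.5, 6.6]
```

```bash
python3 -m creep '[[0,0.0004,0,0,0,0,1],[0,0.0004,0,0,0,0,1],[0,0.0004,0,0,0,0,1]]'| grep -E 'pos|force'
```

```text
position: [0.4511, 0.1372, 0.0527]
wrist_force: [-2.2, -5.9, 5.6]
```

```bash
python3 -m creep '[[0,0.0006,0,0,0,0,1],[0,0.0006,0,0,0,0,1],[0,0.0006,0,0,0,0,1],[0,0.0006,0,0,0,0,1]]'; python3 - <<'E'
from h import *
state()
c=snap("scene",'s14.png',(150,150,270,270),6)
E
```

```text
time_s: 16.77
position: [0.4511, 0.1375, 0.0527]
tcp_rot: [-0.049, 0.705, 0.046, 0.706]
wrist_force: [-2.4, -8.5, 5.7]
finger_gap: 0.0175
t 16.77 p [0.4511 0.1375 0.0527] cal [0.0232 0.0075] F [-2.36 -8.53  5.71] gap 0.0175 q [ 0.04  0.14  2.03 -0.    0.97 -1.66]
```

View pics/s14.png

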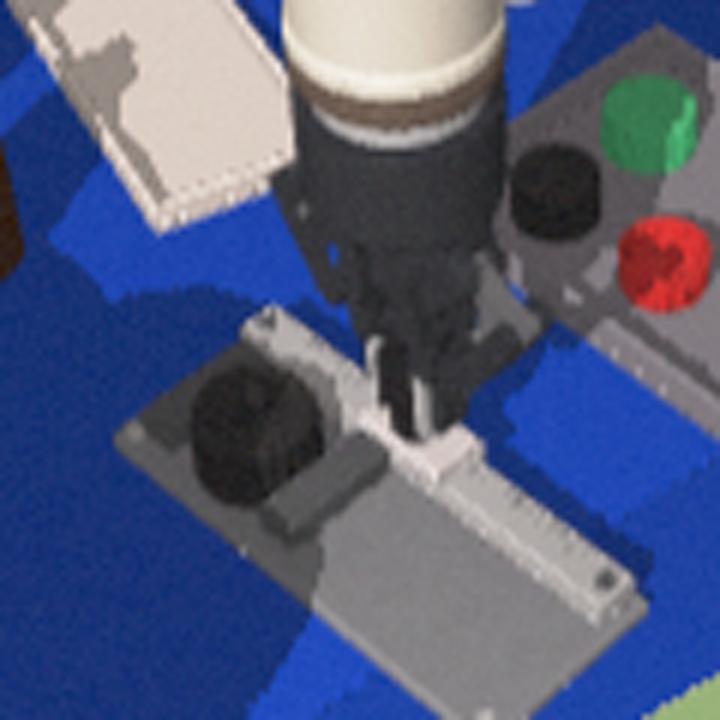

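```bash
python3 -m creep '[[0,-0.002,0,0,0,0,1],[0,-0.005,0,0,0,0,1],[0,-0.009,0,0,0,0,1],[0,-0.009,0,0,0,0,1]]';python3 -m creep '[[0,0,0,0,0,0,0.4],[0,0,0,0,0,0,0.4],[0,0,0,0,0,0,0.4]]';python3 -m creep '[[-0.04,0,0,0,0,0,0.4],[-0.072,0,0,0,0,0,0.5],[-0.072,0,0,0,0,0,0.5],[-0.072,0,0,0,0,0,0.5]]'; python3 - <<'E'
from h import *
plan(cal(-.02,.052,.12),97.7)
c=snap("scene",'s15.png',(150,150,270,270),6)
W=cloud(c);z=W[...,2]
cc=tocal
m=(np.abs(W[...,0]-.40)<.06)&(np.abs(W[...,1]-.175)<.05)
for lo,hi in((.036,.044),(.045,.056)):
    p=W[m&(z>lo)&(z<hi)];p=p[(p[:,0]<.43)]; print(lo,len(p),p.min(0).round(4),p.max(0).round(4),np.median(p,0).round(4))
E
```

```text
time_s: 17.32
position: [0.4521, 0.1299, 0.0527]
tcp_rot: [-0.047, 0.705, 0.047, 0.706]
wrist_force: [-1.8, -1.1, 6.0]
finger_gap: 0.0176
time_s: 17.7
position: [0.4512, 0.1302, 0.0514]
tcp_rot: [-0.047, 0.706, 0.047, 0.705]
wrist_force: [0.3, 0.1, 0.2]
finger_gap: 0.0513
time_s: 18.2
position: [0.4506, 0.1301, 0.1225]
tcp_rot: [-0.047, 0.706, 0.047, 0.705]
wrist_force: [-0.0, 0.2, 0.2]
finger_gap: 0.0426
t 18.2 p [0.4506 0.1301 0.1225] cal [0.0216 0.0003] F [-0.02  0.17  0.19] gap 0.0426 q [ 0.02  0.02  2.    0.    1.13 -1.68]
cur yaw 97.7 shift mm [  2.6  51.6 -41.7]
  turn [-0.  -0.1 -0. ]
  turn [ 1.8e+02 -0.0e+00  1.0e-01]
0.036 253 [0.3762 0.1522 0.0361] [0.4255 0.2025 0.0438] [0.3986 0.1733 0.0405]
0.045 29 [0.3934 0.1712 0.0455] [0.4063 0.1834 0.0556] [0.4006 0.1752 0.0508]
```

View pics/s15.png

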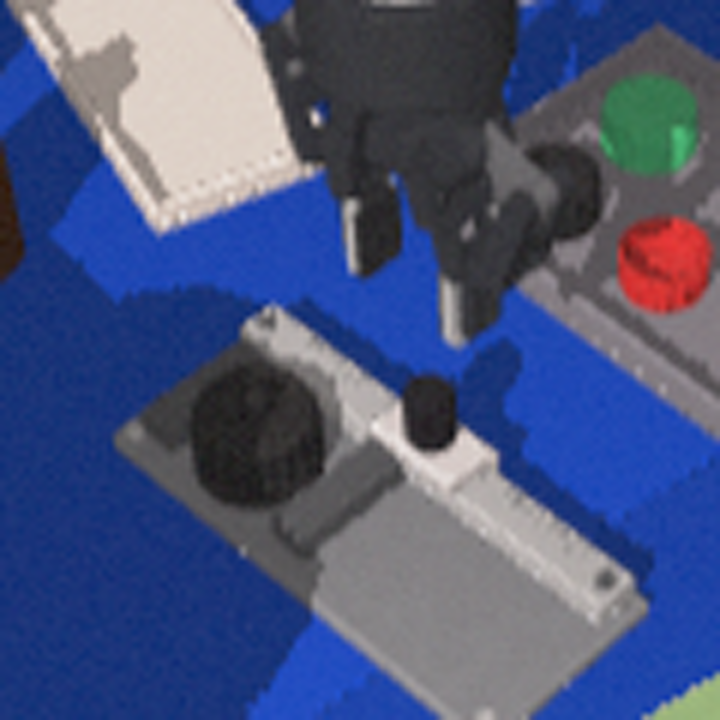

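```bash
python3 - <<'E'
from h import *
plan([.4012,.178,.0538],97.7)
E
python3 -m creep '[[0,0.02,-0.018,0,0,0,0.5],[0,0.04,-0.035,0,0,0,0.5],[0,0.0543,-0.042,0,0,0,0.5],[0,0.0543,-0.042,0,0,0,0.5],[0,0.0543,-0.042,0,0,0,0.5]]';python3 - <<'E'
from h import *
plan([.4012,.178,.0538],97.7)
E
```

```text
t 18.25 p [0.4502 0.1301 0.1221] cal [0.0213 0.0004] F [ 0.73  1.02 -0.22] gap 0.0429 q [ 0.02  0.02  2.    0.    1.13 -1.68]
cur yaw 97.7 shift mm [ 68.4  54.  -42. ]
  turn [-0.  -0.1 -0. ]
  turn [180.   -0.    0.2]
time_s: 18.88
position: [0.4029, 0.1781, 0.1233]
tcp_rot: [-0.047, 0.705, 0.047, 0.706]
wrist_force: [1.1, -0.1, 0.3]
finger_gap: 0.0428
t 18.88 p [0.4029 0.1781 0.1233] cal [-0.0192  0.0543] F [ 1.11 -0.13  0.35] gap 0.0428 q [ 0.14 -0.06  2.08 -0.    1.13 -1.56]
cur yaw 97.7 shift mm [69.5  0.2 -1.7]
  turn [-0.  0.  0.]
  turn [180.   0.  -0.]
```

```bash
python3 -m creep '[[0.05,0,-0.001,0,0,0,0.5],[0.065,0,-0.001,0,0,0,0.5],[0.069,0,-0.001,0,0,0,0.5],[0.069,0,-0.001,0,0,0,0.5]]'; python3 - <<'E'
from h import *
plan([.4012,.178,.0538],97.7)
c=snap("scene",'s16.png',(150,150,270,270),6)
E
```

```text
time_s: 19.38
position: [0.4024, 0.1782, 0.0553]
tcp_rot: [-0.047, 0.705, 0.047, 0.706]
wrist_force: [-1.1, 1.2, 0.5]
finger_gap: 0.0429
t 19.38 p [0.4024 0.1782 0.0553] cal [-0.0197  0.0544] F [-1.15  1.16  0.5 ] gap 0.0429 q [ 0.14  0.06  2.12 -0.    0.97 -1.56]
cur yaw 97.7 shift mm [ 1.5 -0.1 -1.2]
  turn [-0.   0.1  0. ]
  turn [ 1.8e+02  0.0e+00 -1.0e-01]
```

View pics/s16.png

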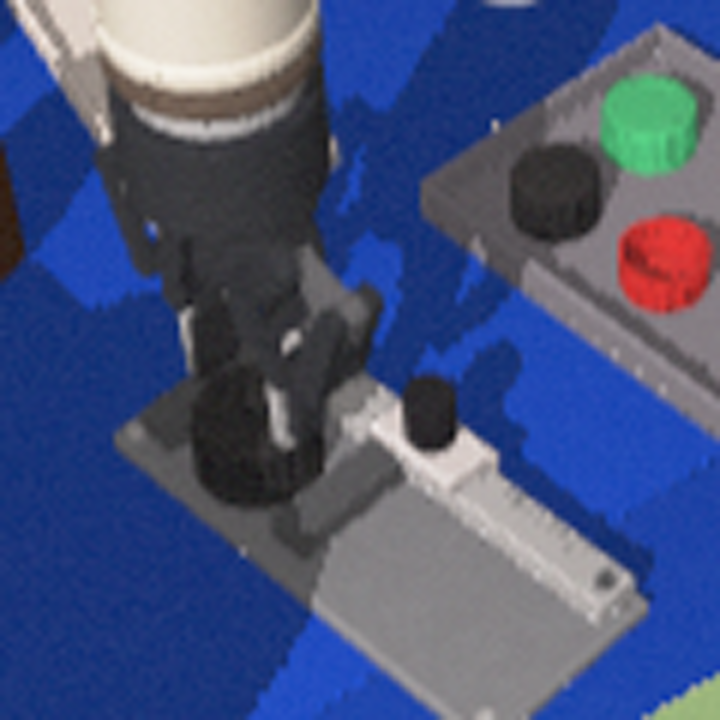

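```bash
python3 -m creep '[[0.001,0,-0.0006,0,0,0,1],[0.001,0,-0.0006,0,0,0,1],[0.001,0,-0.0006,0,0,0,1],[0.001,0,-0.0006,0,0,0,1]]'; python3 -m creep '[[-0.02,0,0,0,0,0,1],[-0.05,0,0,0,0,0,1],[-0.085,0,0,0,0,0,1],[-0.085,0,0,0,0,0,1]]';python3 - <<'E'
from h import *
plan([.4943,.3689,.14],97.7)
c=snap("scene",'s17.png',(150,120,270,240),6)
E
```

```text
time_s: 19.92
position: [0.4014, 0.1783, 0.0542]
tcp_rot: [-0.047, 0.705, 0.047, 0.706]
wrist_force: [-1.5, -0.4, 5.9]
finger_gap: 0.0102
time_s: 20.42
position: [0.4029, 0.1785, 0.1411]
tcp_rot: [-0.047, 0.703, 0.047, 0.708]
wrist_force: [-0.4, -0.3, -1.5]
finger_gap: 0.0102
t 20.43 p [0.4029 0.1785 0.1411] cal [-0.0191  0.0547] F [-0.39 -0.33 -1.48] gap 0.0102 q [ 0.14 -0.1   2.07 -0.    1.16 -1.56]
cur yaw 97.7 shift mm [  1.8 176.5 116. ]
  turn [-0.   0.4 -0. ]
  turn [180.   -0.   -0.6]
```

View pics/s17.png

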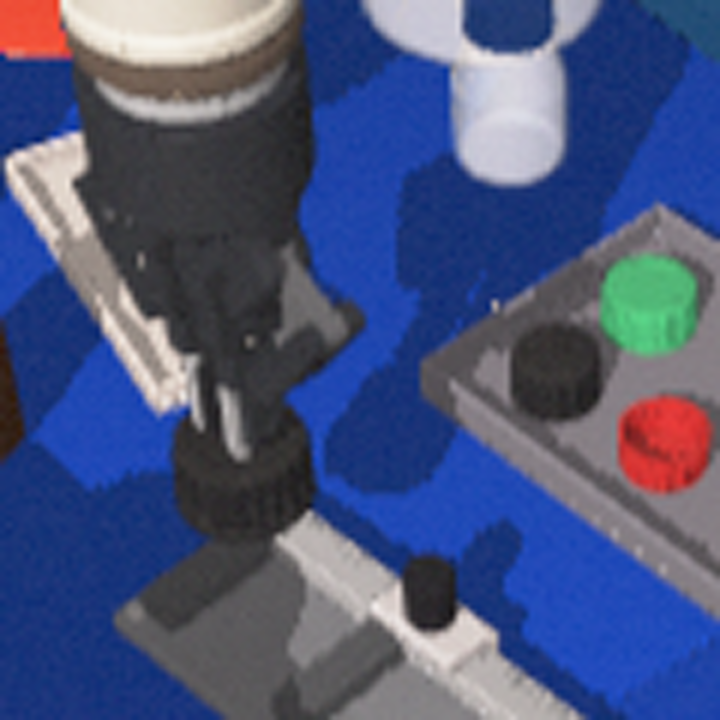

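```bash
python3 -m creep '[[0,0.025,0.016,0,0,0,1],[0,0.065,0.043,0,0,0,1],[0,0.105,0.069,0,0,0,1],[0,0.145,0.095,0,0,0,1],[0,0.1765,0.117,0,0,0,1]]';python3 -m creep '[[0,0,0,0,0,0,1],[0,0,0,0,0,0,1],[0,0,0,0,0,0,1]]'; python3 - <<'E'
from h import *
plan([.4943,.3689,.049],97.7)
c=snap("scene",'s18.png',(130,90,270,230),5)
c=snap("top",'t18.png',(90,110,250,280),4)
E
```

```text
time_s: 21.1
position: [0.4926, 0.3698, 0.136]
tcp_rot: [-0.048, 0.707, 0.047, 0.704]
wrist_force: [-0.2, -0.6, -0.2]
finger_gap: 0.01
time_s: 21.48
position: [0.4926, 0.3677, 0.1377]
tcp_rot: [-0.047, 0.706, 0.047, 0.705]
wrist_force: [-0.1, -0.2, -0.1]
finger_gap: 0.0099
t 21.48 p [0.4926 0.3677 0.1377] cal [0.095  0.2301] F [-0.07 -0.15 -0.1 ] gap 0.0099 q [ 0.44  0.36  1.58 -0.    1.21 -1.26]
cur yaw 97.6 shift mm [88.7  1.1  2. ]
  turn [-0.1 -0.1  0. ]
  turn [1.799e+02 1.000e-01 1.000e-01]
```

View pics/s18.png

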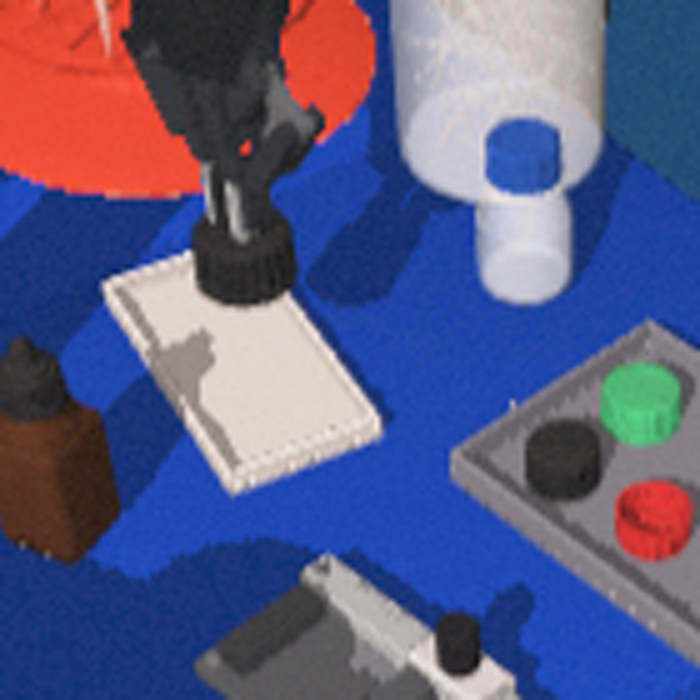

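```bash
python3 -m creep '[[0.045,0,0.001,0,0,0,1],[0.075,0,0.001,0,0,0,1],[0.083,0,0.001,0,0,0,1],[0.086,0,0.001,0,0,0,1],[0.086,0,0.001,0,0,0,1]]';python3 -m creep '[[0.001,0,0,0,0,0,1],[0.001,0,0,0,0,0,1]]'
```

```text
time_s: 22.2
position: [0.4952, 0.3692, 0.0539]
tcp_rot: [-0.047, 0.705, 0.048, 0.706]
wrist_force: [0.9, 0.4, 0.2]
finger_gap: 0.0098
time_s: 22.45
position: [0.4946, 0.369, 0.0521]
tcp_rot: [-0.047, 0.705, 0.047, 0.706]
wrist_force: [-0.3, 0.0, -0.7]
finger_gap: 0.0099
```

```bash
python3 -m creep '[[0.002,0,0,0,0,0,1],[0.003,0,0,0,0,0,1],[0.003,0,0,0,0,0,1]]';python3 -m creep '[[0.001,0,0,0,0,0,1],[0.001,0,0,0,0,0,1]]'
```

```text
time_s: 22.82
position: [0.4942, 0.3688, 0.0483]
tcp_rot: [-0.047, 0.706, 0.047, 0.705]
wrist_force: [-0.5, -0.1, 0.5]
finger_gap: 0.0102
time_s: 23.08
position: [0.4942, 0.3689, 0.0483]
tcp_rot: [-0.047, 0.706, 0.047, 0.705]
wrist_force: [-2.8, -1.8, 6.5]
finger_gap: 0.0101
```

```bash
python3 -m creep '[[-0.0007,0,0,0,0,0,0.4],[-0.0007,0,0,0,0,0,0.4],[-0.0007,0,0,0,0,0,0.4]]';python3 -m creep '[[-0.04,0,0,0,0,0,0.4],[-0.09,0,0,0,0,0,0.4],[-0.1,0,0,0,0,0,0.4]]'; python3 - <<'E'
from h import *
plan([.655,.1595,.13],97.7)
c=snap("scene",'s19.png',(130,90,310,230),4.4)
c=snap("top",'t19.png',(100,110,300,270),4)
E
```

```text
time_s: 23.45
position: [0.4942, 0.3687, 0.0479]
tcp_rot: [-0.047, 0.706, 0.047, 0.705]
wrist_force: [-0.1, 0.4, 0.5]
finger_gap: 0.0514
time_s: 23.82
position: [0.4966, 0.37, 0.1527]
tcp_rot: [-0.046, 0.703, 0.048, 0.708]
wrist_force: [0.2, 0.2, 0.2]
finger_gap: 0.0512
t 23.82 p [0.4966 0.37   0.1527] cal [0.0994 0.2319] F [0.15 0.23 0.24] gap 0.0512 q [ 0.45  0.34  1.56 -0.    1.23 -1.26]
cur yaw 97.7 shift mm [  23.1 -229.8  128.7]
  turn [-0.   0.4 -0.1]
  turn [180.   -0.2  -0.7]
```

View pics/s19.png

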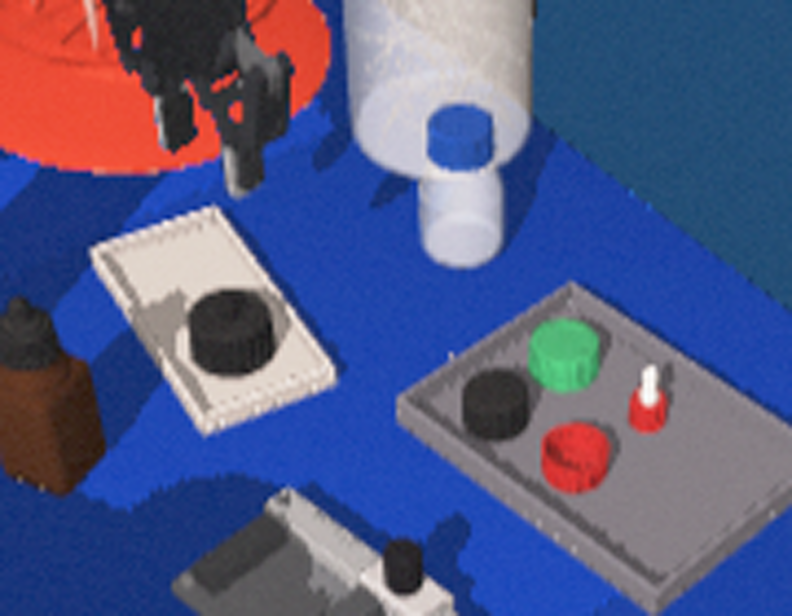

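```bash
python3 - <<'E'
from h import *
for n in("top","scene"):
    c=dict(np.load('last_%s.npz'%n));W=cloud(c);z=W[...,2]
    m=(np.abs(W[...,0]-.655)<.02)&(np.abs(W[...,1]-.16)<.02)
    for lo,hi in((.03,.055),(.044,.055),(.006,.024)):
        p=W[m&(z>lo)&(z<hi)]; print(n,lo,len(p),p.min(0).round(4),p.max(0).round(4),p.mean(0).round(4))
E
python3 -m creep '[[0,-0.05,0.028,0,0,0,0.5],[0,-0.1,0.056,0,0,0,0.5],[0.01,-0.15,0.084,0,0,0,0.5],[0.02,-0.2,0.112,0,0,0,0.5],[0.021,-0.2298,0.1287,0,0,0,0.5]]';python3 -m creep '[[0,0,0,0,0,0,0.5],[0,0,0,0,0,0,0.5],[0,0,0,0,0,0,0.5]]'; python3 - <<'E'
from h import *
plan([.655,.1595,.04],97.7)
E
```

```text
top 0.03 16 [0.6511 0.1561 0.0304] [0.6579 0.1637 0.0472] [0.6543 0.1605 0.0417]
top 0.044 8 [0.6523 0.1586 0.0442] [0.6579 0.1636 0.0472] [0.6555 0.1608 0.0459]
top 0.006 51 [0.6365 0.143  0.006 ] [0.6718 0.1796 0.0238] [0.6508 0.1608 0.0152]
scene 0.03 22 [0.6504 0.1544 0.0304] [0.6599 0.1624 0.0494] [0.6543 0.158  0.0401]
scene 0.044 7 [0.6511 0.1552 0.0443] [0.6581 0.1616 0.0494] [0.6551 0.158  0.0466]
scene 0.006 70 [0.6367 0.1401 0.0061] [0.6716 0.1776 0.024 ] [0.6509 0.1552 0.0138]
time_s: 24.55
position: [0.6517, 0.1554, 0.1231]
tcp_rot: [-0.047, 0.708, 0.046, 0.704]
wrist_force: [-0.8, 0.7, 0.7]
finger_gap: 0.0427
time_s: 24.92
position: [0.6513, 0.1594, 0.1264]
tcp_rot: [-0.048, 0.706, 0.048, 0.705]
wrist_force: [-0.5, -0.2, -0.7]
finger_gap: 0.0427
t 24.93 p [0.6513 0.1594 0.1264] cal [0.2245 0.0025] F [-0.49 -0.18 -0.68] gap 0.0427 q [ 0.06  0.5   1.4   0.    1.24 -1.65]
cur yaw 97.8 shift mm [86.4 -0.5  3.7]
  turn [ 0.1 -0.1 -0. ]
  turn [-1.799e+02  0.000e+00 -1.000e-01]
```

```bash
python3 -m creep '[[0.05,0,0.0025,0,0,0,0.5],[0.075,0,0.0025,0,0,0,0.5],[0.083,0,0.0025,0,0,0,0.5],[0.083,0,0.0025,0,0,0,0.5]]'; python3 - <<'E'
from h import *
plan([.655,.1595,.041],97.7)
c=snap("scene",'s20.png',(230,120,330,220),6)
E
```

```text
time_s: 25.42
position: [0.6548, 0.1592, 0.0444]
tcp_rot: [-0.048, 0.705, 0.048, 0.706]
wrist_force: [-0.8, -0.5, 0.3]
finger_gap: 0.0425
t 25.43 p [0.6548 0.1592 0.0444] cal [0.2279 0.0018] F [-0.82 -0.51  0.28] gap 0.0425 q [ 0.06  0.61  1.43  0.    1.11 -1.65]
cur yaw 97.7 shift mm [3.4 0.3 0.2]
  turn [ 0.  0. -0.]
  turn [-180.    0.    0.]
```

View pics/s20.png

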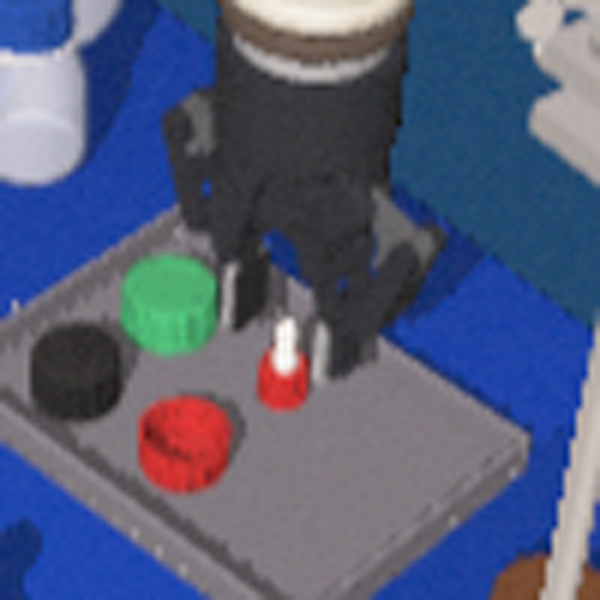

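```bash
python3 - <<'E'
from h import *
c=dict(np.load('last_scene.npz'));W=cloud(c)
for q in([.655,.1595,.046],[.655,.1595,.033],[.655,.1595,.026],[.655,.1595,.004]): print(q,proj(c,q), (proj(c,q)-[230,120])*6)
for u,v in((267,172),(284,181),(283,178),(268,169),(278,176)): print(u,v,W[v,u].round(4))
E
```

```text
[0.655, 0.1595, 0.046] [277.12916253 173.85903652] [282.77497518 323.15421911]
[0.655, 0.1595, 0.033] [276.82858912 177.41939978] [280.97153473 344.51639866]
[0.655, 0.1595, 0.026] [276.66878953 179.31226375] [280.01273721 355.87358248]
[0.655, 0.1595, 0.004] [276.17564911 185.15362899] [277.05389464 390.92177394]
267 172 [0.6407 0.1832 0.0433]
284 181 [0.6506 0.1282 0.047 ]
283 178 [0.647  0.1293 0.0592]
268 169 [0.641  0.1803 0.0561]
278 176 [0.6558 0.1565 0.0401]
```

```bash
python3 -m creep '[[0.003,0,0,0,0,0,0.5],[0.003,0,0,0,0,0,1],[0.003,0,0,0,0,0,1],[0.003,0,0,0,0,0,1],[0.003,0,0,0,0,0,1]]'; python3 -m creep '[[-0.02,0,0,0,0,0,1],[-0.05,0,0,0,0,0,1],[-0.085,0,0,0,0,0,1],[-0.085,0,0,0,0,0,1]]'; python3 - <<'E'
from h import *
c=snap("scene",'s21.png',(230,110,330,210),6)
plan(cal(-.02,.080-.0135-.003,.13),97.7)
E
```

```text
time_s: 26.1
position: [0.6551, 0.1585, 0.0414]
tcp_rot: [-0.047, 0.705, 0.047, 0.706]
wrist_force: [-0.3, 0.3, 1.4]
finger_gap: 0.0074
time_s: 26.6
position: [0.6579, 0.1588, 0.1318]
tcp_rot: [-0.047, 0.702, 0.047, 0.709]
wrist_force: [-0.1, 0.1, -0.0]
finger_gap: 0.0074
t 26.65 p [0.6564 0.1587 0.1291] cal [0.2294 0.0011] F [ 0.58  0.02 -0.68] gap 0.0076 q [ 0.06  0.51  1.39  0.    1.24 -1.65]
cur yaw 97.7 shift mm [  -2.1   62.3 -249.4]
  turn [-0.   0.3  0. ]
  turn [180.    0.   -0.4]
```

View pics/s21.png

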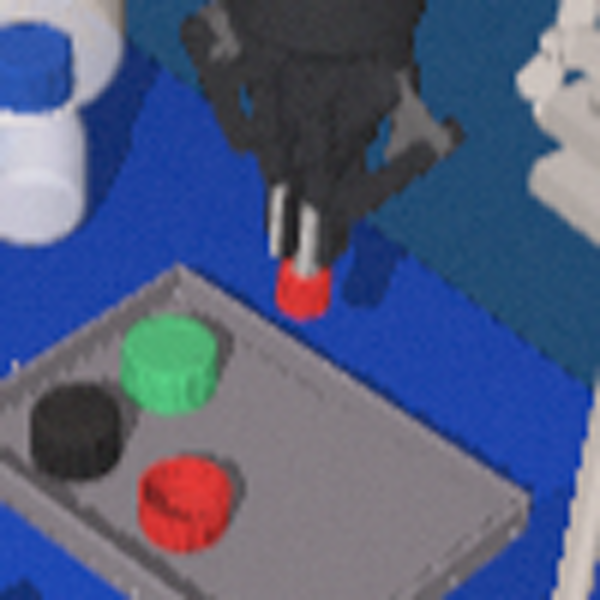

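```bash
python3 -m creep '[[0,0.01,-0.03,0,0,0,1],[0,0.023,-0.085,0,0,0,1],[0,0.036,-0.14,0,0,0,1],[0,0.05,-0.195,0,0,0,1],[0,0.0628,-0.248,0,0,0,1]]';python3 -m creep '[[0,0,0,0,0,0,1],[0,0,0,0,0,0,1],[0,0,0,0,0,0,1],[0,0,0,0,0,0,1]]'; python3 - <<'E'
from h import *
plan(cal(-.02,.064,.0474),97.7)
E
```

```text
time_s: 27.28
position: [0.398, 0.1877, 0.125]
tcp_rot: [-0.047, 0.706, 0.047, 0.705]
wrist_force: [-0.6, -0.8, 0.3]
finger_gap: 0.0072
time_s: 27.78
position: [0.4018, 0.1876, 0.1263]
tcp_rot: [-0.047, 0.705, 0.047, 0.706]
wrist_force: [-0.7, -0.6, -0.7]
finger_gap: 0.0075
t 27.77 p [0.4018 0.1876 0.1263] cal [-0.019   0.0638] F [-0.72 -0.55 -0.69] gap 0.0075 q [ 0.16 -0.06  2.07 -0.    1.13 -1.54]
cur yaw 97.6 shift mm [78.9  0.2 -1. ]
  turn [-0.1  0.   0. ]
  turn [179.9   0.   -0. ]
```

```bash
python3 -m creep '[[0.04,0,-0.001,0,0,0,1],[0.065,0,-0.001,0,0,0,1],[0.074,0,-0.001,0,0,0,1],[0.076,0,-0.001,0,0,0,1],[0.076,0,-0.001,0,0,0,1]]';python3 -m creep '[[0.001,0,0,0,0,0,1],[0.001,0,0,0,0,0,1]]'; python3 - <<'E'
from h import *
state()
c=snap("scene",'s22.png',(150,150,270,270),6)
E
```

```text
time_s: 28.4
position: [0.4007, 0.1877, 0.051]
tcp_rot: [-0.047, 0.705, 0.047, 0.706]
wrist_force: [-0.5, 0.7, -0.1]
finger_gap: 0.0077
time_s: 28.65
position: [0.4001, 0.1877, 0.0496]
tcp_rot: [-0.047, 0.705, 0.047, 0.706]
wrist_force: [-0.2, -0.4, 0.3]
finger_gap: 0.0073
t 28.65 p [0.4001 0.1877 0.0496] cal [-0.0206  0.0641] F [-0.17 -0.39  0.29] gap 0.0073 q [ 0.16  0.07  2.11  0.    0.95 -1.54]
```

View pics/s22.png

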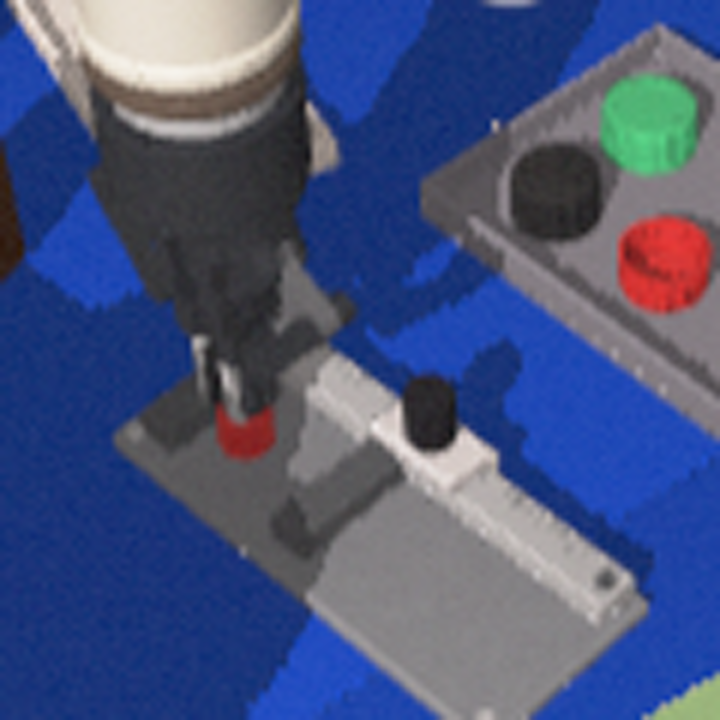

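```bash
python3 -m creep '[[0.0012,0,0,0,0,0,1],[0.0012,0,0,0,0,0,1]]';python3 -m creep '[[0.0007,0,0,0,0,0,1],[0.0007,0,0,0,0,0,1]]';python3 -m creep '[[0.0005,0,0,0,0,0,1],[0.0005,0,0,0,0,0,1]]'
```

```text
time_s: 28.95
position: [0.3997, 0.1876, 0.0478]
tcp_rot: [-0.047, 0.706, 0.047, 0.705]
wrist_force: [0.7, 0.8, 0.2]
finger_gap: 0.0073
time_s: 29.2
position: [0.3999, 0.1877, 0.0473]
tcp_rot: [-0.047, 0.705, 0.047, 0.706]
wrist_force: [0.0, 1.2, 1.7]
finger_gap: 0.0072
time_s: 29.45
position: [0.4001, 0.1878, 0.0472]
tcp_rot: [-0.047, 0.705, 0.047, 0.706]
wrist_force: [-1.6, -0.2, 4.6]
finger_gap: 0.0075
```

```bash
python3 -m creep '[[-0.0004,0,0,0,0,0,1],[-0.0004,0,0,0,0,0,0.4],[-0.0004,0,0,0,0,0,0.4],[-0.0004,0,0,0,0,0,0.4]]';python3 -m creep '[[-0.02,0,0,0,0,0,0.4],[-0.076,0,0,0,0,0,0.4],[-0.076,0,0,0,0,0,0.4]]'; python3 - <<'E'
from h import *
plan([.4515,.1305,.12],97.7)
c=snap("scene",'s23.png',(150,150,270,270),6)
W=cloud(c);z=W[...,2]
m=(np.abs(W[...,0]-.40)<.03)&(np.abs(W[...,1]-.187)<.03)&(z>.03)
p=W[m&(z<.056)];print(len(p),p.min(0).round(4),p.max(0).round(4))
E
```

```text
time_s: 29.95
position: [0.3996, 0.1875, 0.0469]
tcp_rot: [-0.047, 0.706, 0.047, 0.705]
wrist_force: [0.2, 0.3, 0.5]
finger_gap: 0.0512
time_s: 30.32
position: [0.4033, 0.1882, 0.1274]
tcp_rot: [-0.047, 0.702, 0.048, 0.709]
wrist_force: [0.4, 0.3, -0.5]
finger_gap: 0.0511
t 30.32 p [0.4033 0.1882 0.1274] cal [-0.0175  0.0642] F [ 0.35  0.31 -0.54] gap 0.0511 q [ 0.16 -0.07  2.07  0.    1.13 -1.54]
cur yaw 97.7 shift mm [  7.8 -63.6  40. ]
  turn [-0.   0.6 -0. ]
  turn [180.   -0.   -0.9]
45 [0.3915 0.1777 0.0304] [0.4094 0.1948 0.0532]
```

View pics/s23.png

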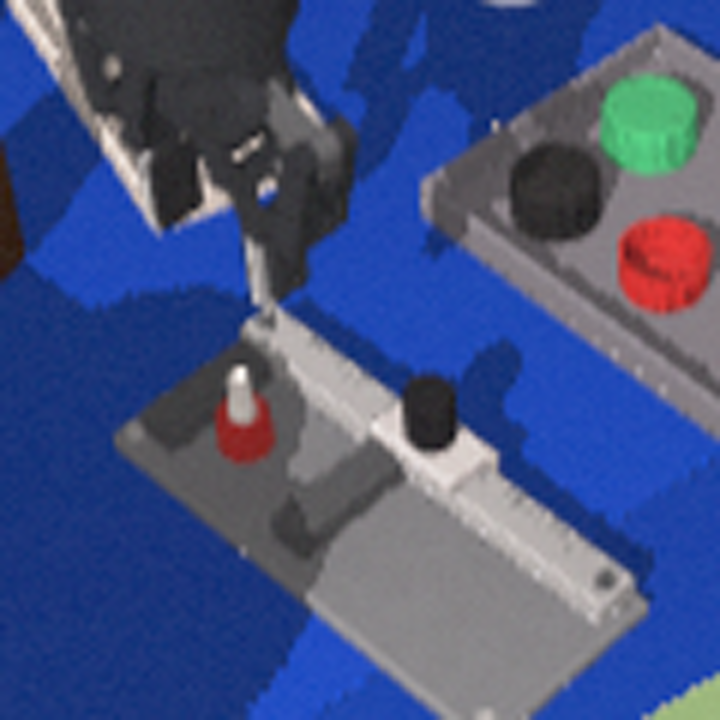

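```bash
python3 -m creep '[[0,-0.03,0.02,0,0,0,0.4],[0,-0.0636,0.043,0,0,0,0.4],[0,-0.0636,0.043,0,0,0,0.4],[0,-0.0636,0.043,0,0,0,0.4],[0,-0.0636,0.043,0,0,0,0.4]]';python3 - <<'E'
from h import *
plan([.4515,.1305,.052],97.7)
E
```

```text
time_s: 31.0
position: [0.4497, 0.1309, 0.1223]
tcp_rot: [-0.048, 0.706, 0.048, 0.705]
wrist_force: [-0.8, -0.4, -0.4]
finger_gap: 0.0512
t 31.0 p [0.4497 0.1309 0.1223] cal [0.0209 0.0012] F [-0.84 -0.38 -0.44] gap 0.0512 q [ 0.02  0.01  2.    0.    1.13 -1.68]
cur yaw 97.7 shift mm [70.3 -0.7  1.8]
  turn [ 0.  -0.1 -0. ]
  turn [-180.     0.    -0.2]
```

```bash
python3 -m creep '[[0.05,0,0.001,0,0,0,0.4],[0.07,0,0.001,0,0,0,0.4],[0.07,0,0.001,0,0,0,0.4]]'; python3 -m creep '[[0,0,0,0,0,0,1],[0,0,0,0,0,0,1],[0,0,0,0,0,0,1],[0,0,0,0,0,0,1]]';python3 -m creep '[[0,0.007,0,0,0,0,1],[0,0.014,0,0,0,0,1],[0,0.021,0,0,0,0,1],[0,0.026,0,0,0,0,1],[0,0.026,0,0,0,0,1]]';python3 - <<'E'
from h import *
state()
c=snap("scene",'s24.png',(150,150,270,270),6)
E
```

```text
time_s: 31.38
position: [0.4496, 0.131, 0.0514]
tcp_rot: [-0.048, 0.707, 0.048, 0.704]
wrist_force: [-0.1, -0.7, 0.9]
finger_gap: 0.0511
time_s: 31.88
position: [0.453, 0.1306, 0.0547]
tcp_rot: [-0.047, 0.705, 0.047, 0.706]
wrist_force: [-2.6, 0.1, 7.4]
finger_gap: 0.0172
time_s: 32.5
position: [0.4493, 0.1567, 0.0547]
tcp_rot: [-0.047, 0.705, 0.048, 0.706]
wrist_force: [-2.4, 0.8, 7.1]
finger_gap: 0.0173
t 32.5 p [0.4493 0.1567 0.0547] cal [0.0239 0.0268] F [-2.36  0.78  7.11] gap 0.0173 q [ 0.08  0.15  2.02  0.    0.97 -1.62]
```

View pics/s24.png

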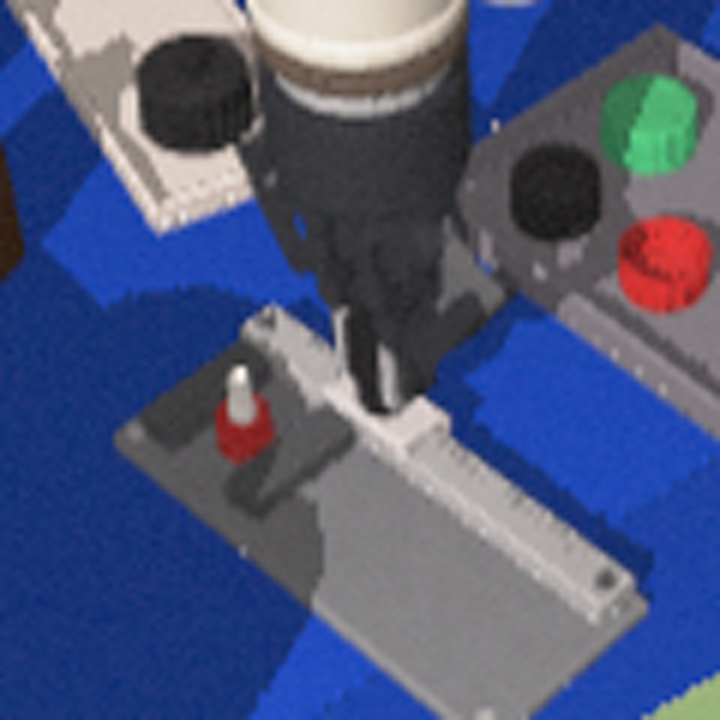

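```bash
python3 -m creep '[[0,0.0015,0,0,0,0,1],[0,0.003,0,0,0,0,1],[0,0.004,0,0,0,0,1],[0,0.004,0,0,0,0,1]]' | grep -E 'pos|force';python3 -m creep '[[0,0.0005,0,0,0,0,1],[0,0.001,0,0,0,0,1],[0,0.001,0,0,0,0,1]]' | grep -E 'pos|force'
```

```text
position: [0.4488, 0.1602, 0.0547]
wrist_force: [-2.5, -0.8, 7.4]
position: [0.4487, 0.1611, 0.0547]
wrist_force: [-2.8, -1.0, 7.2]
```

```bash
python3 -m creep '[[0,0.0005,0,0,0,0,1],[0,0.001,0,0,0,0,1],[0,0.001,0,0,0,0,1]]' | grep -E 'pos|force'
```

```text
position: [0.4486, 0.1621, 0.0547]
wrist_force: [-2.6, -1.0, 7.0]
```

```bash
python3 -m creep '[[0,0.0005,0,0,0,0,1],[0,0.001,0,0,0,0,1],[0,0.001,0,0,0,0,1]]' | grep -E 'pos|force'
```

```text
position: [0.4484, 0.1631, 0.0547]
wrist_force: [-2.8, -1.4, 7.0]
```

```bash
python3 -m creep '[[0,0.0005,0,0,0,0,1],[0,0.001,0,0,0,0,1],[0,0.001,0,0,0,0,1]]' | grep -E 'pos|force'; python3 - <<'E'
from h import *
state()
c=snap("scene",'s25.png',(150,150,270,270),6)
E
```

```text
position: [0.4483, 0.164, 0.0547]
wrist_force: [-3.0, -1.7, 8.6]
t 34.55 p [0.4483 0.164  0.0547] cal [0.0239 0.0342] F [-2.99 -1.7   8.58] gap 0.0175 q [ 0.1   0.15  2.01 -0.    0.97 -1.61]
```

View pics/s25.png

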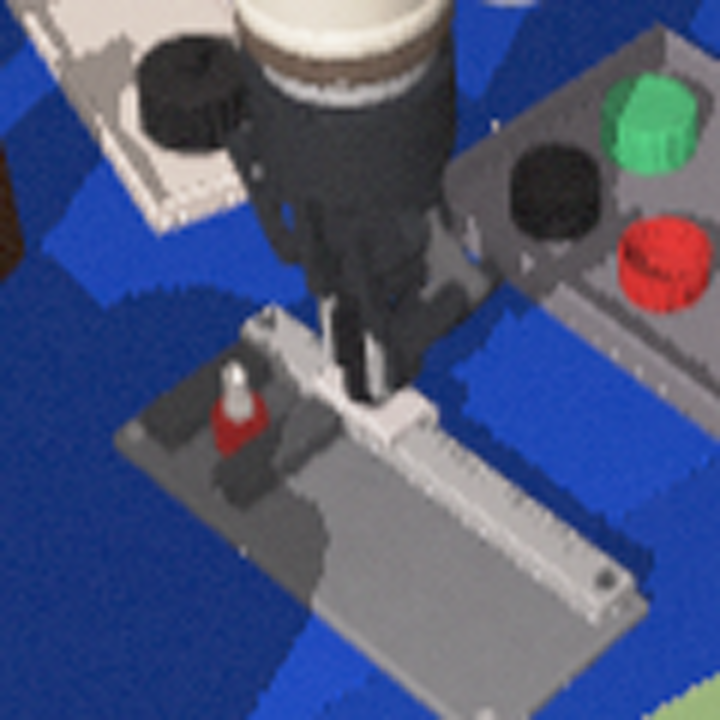

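```bash
python3 -m creep '[[0,0.0005,0,0,0,0,1],[0,0.0005,0,0,0,0,1]]' | grep -E 'pos|force'
```

```text
position: [0.4482, 0.1645, 0.0547]
wrist_force: [-3.0, -2.2, 7.3]
```

```bash
python3 -m creep '[[0,0.0005,0,0,0,0,1],[0,0.0005,0,0,0,0,1]]' | grep -E 'pos|force'
```

```text
position: [0.4482, 0.165, 0.0547]
wrist_force: [-2.0, -1.8, 7.9]
```

```bash
python3 -m creep '[[0,0.0005,0,0,0,0,1],[0,0.0005,0,0,0,0,1]]' | grep -E 'pos|force'
```

```text
position: [0.4481, 0.1655, 0.0547]
wrist_force: [-2.3, -1.3, 7.0]
```

```bash
python3 -m creep '[[0,0.0005,0,0,0,0,1],[0,0.0005,0,0,0,0,1]]' | grep -E 'pos|force'
```

```text
position: [0.448, 0.166, 0.0547]
wrist_force: [-2.6, -1.8, 7.9]
```

```bash
python3 -m creep '[[0,0.0005,0,0,0,0,1],[0,0.0005,0,0,0,0,1]]' | grep -E 'pos|force'
```

```text
position: [0.4479, 0.1665, 0.0547]
wrist_force: [-2.6, -2.2, 7.9]
```

```bash
python3 -m creep '[[0,0.0005,0,0,0,0,1],[0,0.0005,0,0,0,0,1]]' | grep -E 'pos|force'
```

```text
position: [0.4479, 0.1667, 0.0547]
wrist_force: [-1.9, -2.3, 8.2]
```

```bash
python3 -m creep '[[0,0.0005,0,0,0,0,1],[0,0.0005,0,0,0,0,1]]' | grep -E 'pos|force'
```

```text
position: [0.4479, 0.1669, 0.0547]
wrist_force: [-2.9, -4.3, 7.5]
```

```bash
python3 - <<'E'
from h import *
state()
c=snap("scene",'s26.png',(150,150,270,270),6)
E
```

```text
t 36.35 p [0.4479 0.1669 0.0547] cal [0.0239 0.0371] F [-2.85 -4.25  7.52] gap 0.0174 q [ 0.1   0.15  2.01 -0.    0.97 -1.6 ]
```

View pics/s26.png

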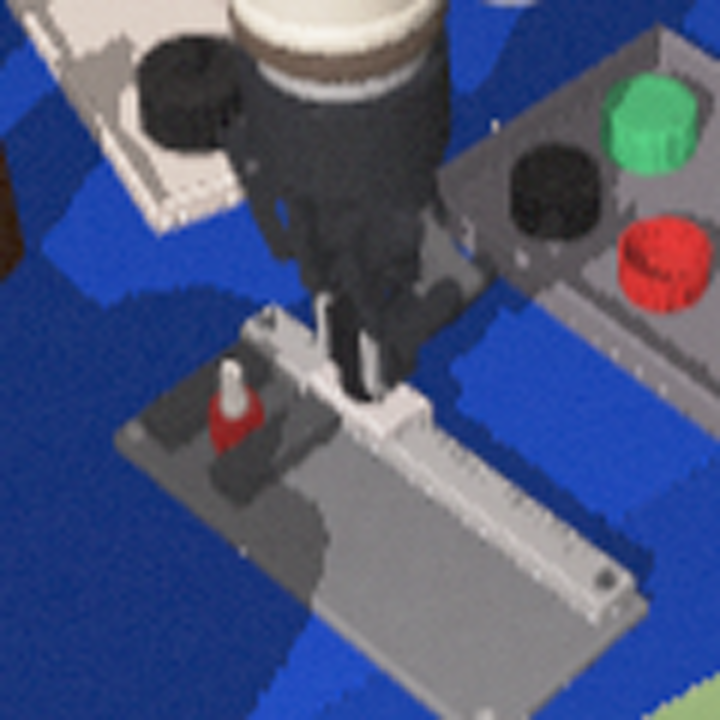

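Stall is beginning at the small connector's width (y 37.1 against 7.1 for 53 mm, so 23 mm). I'll press slightly more and hold.

```bash
python3 -m creep '[[0,0.0005,0,0,0,0,1],[0,0.0005,0,0,0,0,1],[0,0.0005,0,0,0,0,1]]' | grep -E 'pos|force'
```

```text
position: [0.4479, 0.1671, 0.0547]
wrist_force: [-2.5, -6.3, 8.3]
```

```bash
python3 -m creep '[[0,0.0004,0,0,0,0,1],[0,0.0004,0,0,0,0,1],[0,0.0004,0,0,0,0,1],[0,0.0004,0,0,0,0,1]]' | grep -E 'pos|force'
```

```text
position: [0.4479, 0.1672, 0.0547]
wrist_force: [-2.0, -7.7, 7.9]
```

```bash
python3 -m creep '[[0,-0.003,0,0,0,0,1],[0,-0.009,0,0,0,0,1],[0,-0.015,0,0,0,0,1],[0,-0.02,0,0,0,0,1],[0,-0.02,0,0,0,0,1]]' | grep -E 'pos|force';python3 -m creep '[[0,0,0,0,0,0,0.4],[0,0,0,0,0,0,0.4],[0,0,0,0,0,0,0.4]]';python3 -m creep '[[-0.04,0,0,0,0,0,0.4],[-0.072,0,0,0,0,0,0.5],[-0.072,0,0,0,0,0,0.5],[-0.072,0,0,0,0,0,0.5]]'|grep pos; python3 - <<'E'
from h import *
plan(cal(-.02,.0685,.12),97.7)
c=snap("scene",'s27.png',(150,130,270,250),6)
W=cloud(c);z=W[...,2]
m=(np.abs(W[...,0]-.40)<.03)&(np.abs(W[...,1]-.187)<.03)&(z>.03)
p=W[m&(z<.056)];print(len(p),p.min(0).round(4),p.max(0).round(4))
E
```

```text
position: [0.4505, 0.1484, 0.0547]
wrist_force: [-1.4, -2.0, 7.1]
time_s: 38.28
position: [0.4494, 0.1487, 0.0531]
tcp_rot: [-0.047, 0.706, 0.047, 0.706]
wrist_force: [-0.6, 0.1, -0.1]
finger_gap: 0.0514
position: [0.4487, 0.1486, 0.1242]
t 38.77 p [0.4487 0.1486 0.1242] cal [0.0223 0.0189] F [ 0.6   0.5  -0.93] gap 0.0427 q [ 0.06  0.02  1.99 -0.    1.13 -1.64]
cur yaw 97.7 shift mm [  4.3  49.5 -42.3]
  turn [-0.  -0.1 -0. ]
  turn [ 1.8e+02 -0.0e+00  1.0e-01]
46 [0.39   0.1812 0.03  ] [0.4081 0.2007 0.0554]
```

View pics/s27.png

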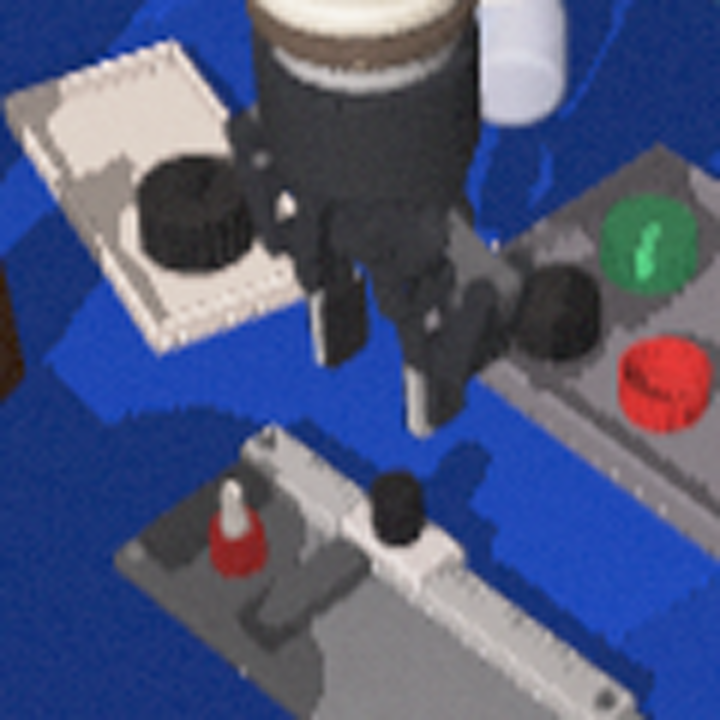

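```bash
python3 -m creep '[[0,0.02,-0.018,0,0,0,0.5],[0,0.04,-0.035,0,0,0,0.5],[0,0.05,-0.0425,0,0,0,0.5],[0,0.05,-0.0425,0,0,0,0.5],[0,0.05,-0.0425,0,0,0,0.5]]' | grep pos;python3 - <<'E'
from h import *
plan(cal(-.02,.069,.0474),97.7)
E
```

```text
position: [0.4011, 0.1922, 0.125]
t 39.45 p [0.4011 0.1922 0.125 ] cal [-0.0191  0.0685] F [0.26 0.35 0.4 ] gap 0.0429 q [ 0.17 -0.06  2.06 -0.    1.13 -1.53]
cur yaw 97.7 shift mm [77.6  0.5 -0.9]
  turn [-0.  0.  0.]
  turn [180.   0.  -0.]
```

```bash
python3 -m creep '[[0.05,0.0005,-0.0008,0,0,0,0.5],[0.07,0.0005,-0.0008,0,0,0,0.5],[0.0765,0.0005,-0.0008,0,0,0,0.5],[0.0765,0.0005,-0.0008,0,0,0,0.5]]';python3 -m creep '[[0,0,0,0,0,0,1],[0,0,0,0,0,0,1],[0,0,0,0,0,0,1],[0,0,0,0,0,0,1]]';  python3 -m creep '[[-0.02,0,0,0,0,0,1],[-0.05,0,0,0,0,0,1],[-0.085,0,0,0,0,0,1],[-0.085,0,0,0,0,0,1]]'; python3 - <<'E'
from h import *
c=snap("scene",'s28.png',(150,110,270,230),6)
plan([.4995+.148*.045,.4035+.989*.045,.14],97.7)
E
```

```text
time_s: 39.95
position: [0.4003, 0.1927, 0.0489]
tcp_rot: [-0.047, 0.705, 0.047, 0.706]
wrist_force: [0.6, 0.5, 0.9]
finger_gap: 0.0426
time_s: 40.45
position: [0.4008, 0.1932, 0.0496]
tcp_rot: [-0.047, 0.705, 0.047, 0.706]
wrist_force: [-0.3, 0.9, 6.4]
finger_gap: 0.0071
time_s: 40.95
position: [0.4018, 0.1933, 0.1363]
tcp_rot: [-0.047, 0.703, 0.047, 0.708]
wrist_force: [-0.6, -0.3, -0.1]
finger_gap: 0.007
t 41.0 p [0.4004 0.193  0.1344] cal [-0.0197  0.0694] F [-0.26 -0.26 -0.26] gap 0.0069 q [ 0.18 -0.07  2.06 -0.    1.15 -1.53]
cur yaw 97.7 shift mm [ -5.2 238.6 138.8]
  turn [-0.   0.1  0. ]
  turn [180.    0.   -0.2]
```

View pics/s28.png

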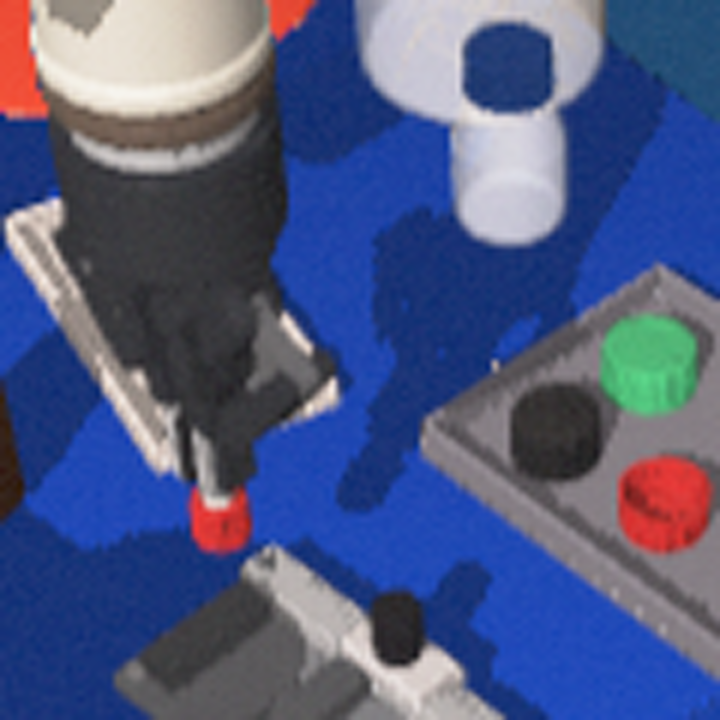

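```bash
python3 -m creep '[[0,0.035,0.02,0,0,0,1],[0,0.085,0.05,0,0,0,1],[0,0.135,0.079,0,0,0,1],[0,0.185,0.108,0,0,0,1],[0,0.2386,0.1385,0,0,0,1]]';python3 -m creep '[[0,0,0,0,0,0,1],[0,0,0,0,0,0,1],[0,0,0,0,0,0,1],[0,0,0,0,0,0,1]]'; python3 - <<'E'
from h import *
plan([.4995+.148*.045,.4035+.989*.045,.0446],97.7)
c=snap("scene",'s29.png',(130,70,270,210),5)
E
```

```text
time_s: 41.62
position: [0.5047, 0.4489, 0.1311]
tcp_rot: [-0.048, 0.707, 0.047, 0.705]
wrist_force: [0.6, -0.8, 0.8]
finger_gap: 0.0069
time_s: 42.12
position: [0.5051, 0.4469, 0.1341]
tcp_rot: [-0.047, 0.705, 0.047, 0.706]
wrist_force: [1.2, -0.1, -1.1]
finger_gap: 0.0068
t 42.12 p [0.5051 0.4469 0.1341] cal [0.1181 0.307 ] F [ 1.19 -0.06 -1.06] gap 0.0068 q [ 0.55  0.5   1.39 -0.    1.25 -1.16]
cur yaw 97.6 shift mm [89.5  0.9  1.1]
  turn [-0.1  0.  -0. ]
  turn [179.9  -0.   -0. ]
```

View pics/s29.png

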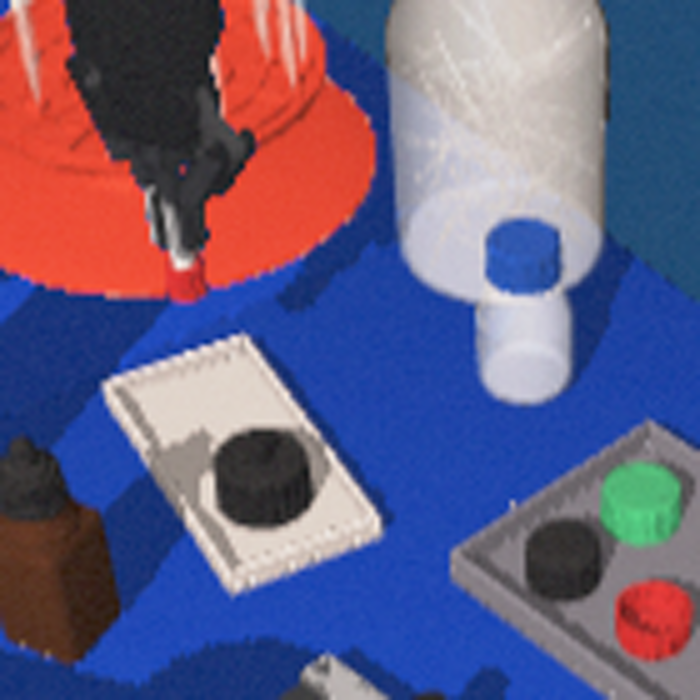

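```bash
python3 -m creep '[[0.045,0,0,0,0,0,1],[0.07,0,0,0,0,0,1],[0.08,0,0,0,0,0,1],[0.084,0,0,0,0,0,1],[0.084,0,0,0,0,0,1]]';python3 -m creep '[[0.001,0,0,0,0,0,1],[0.002,0,0,0,0,0,1],[0.002,0,0,0,0,0,1]]'
```

```text
time_s: 42.8
position: [0.5059, 0.4482, 0.0508]
tcp_rot: [-0.047, 0.705, 0.048, 0.706]
wrist_force: [0.3, 0.8, 0.7]
finger_gap: 0.0073
time_s: 43.18
position: [0.5052, 0.448, 0.0478]
tcp_rot: [-0.047, 0.705, 0.047, 0.706]
wrist_force: [-0.4, 0.6, 0.5]
finger_gap: 0.007
```

```bash
python3 -m creep '[[0.0015,0,0,0,0,0,1],[0.003,0,0,0,0,0,1],[0.003,0,0,0,0,0,1]]';python3 -m creep '[[0.0008,0,0,0,0,0,1],[0.0008,0,0,0,0,0,1]]'
```

```text
time_s: 43.55
position: [0.505, 0.4478, 0.0443]
tcp_rot: [-0.047, 0.706, 0.047, 0.705]
wrist_force: [0.1, -0.3, -0.5]
finger_gap: 0.0074
time_s: 43.8
position: [0.5052, 0.4479, 0.0438]
tcp_rot: [-0.047, 0.706, 0.047, 0.706]
wrist_force: [-0.3, -0.1, -0.5]
finger_gap: 0.0069
```

```bash
python3 -m creep '[[0.0006,0,0,0,0,0,1],[0.0006,0,0,0,0,0,1]]'
```

```text
time_s: 44.05
position: [0.5054, 0.4481, 0.0437]
tcp_rot: [-0.047, 0.705, 0.047, 0.706]
wrist_force: [-0.6, 0.1, 3.2]
finger_gap: 0.0068
```

Contact on the floor; release and rise.

```bash
python3 -m creep '[[-0.0003,0,0,0,0,0,0.6],[-0.0003,0,0,0,0,0,0.6],[-0.0003,0,0,0,0,0,0.6]]';python3 -m creep '[[-0.03,0,0,0,0,0,0.6],[-0.085,0,0,0,0,0,0.5],[-0.1,0,0,0,0,0,0.4]]'; python3 - <<'E'
from h import *
plan(cal(.022,.0189,.125),97.7)
c=snap("scene",'s30.png',(130,70,270,210),5)
c=snap("top",'t30.png',(90,110,310,270),3.6)
E
```

```text
time_s: 44.42
position: [0.505, 0.4478, 0.0432]
tcp_rot: [-0.047, 0.706, 0.047, 0.705]
wrist_force: [0.0, 0.8, -0.4]
finger_gap: 0.0337
time_s: 44.8
position: [0.5074, 0.4493, 0.1485]
tcp_rot: [-0.046, 0.703, 0.049, 0.708]
wrist_force: [-0.5, 0.3, 0.4]
finger_gap: 0.0515
t 44.8 p [0.5074 0.4493 0.1485] cal [0.1206 0.309 ] F [-0.54  0.3   0.43] gap 0.0515 q [ 0.55  0.49  1.37  0.    1.27 -1.16]
cur yaw 97.7 shift mm [  21.8 -290.2  -98.6]
  turn [-0.   0.4 -0.2]
  turn [180.   -0.3  -0.6]
```

View pics/s30.png

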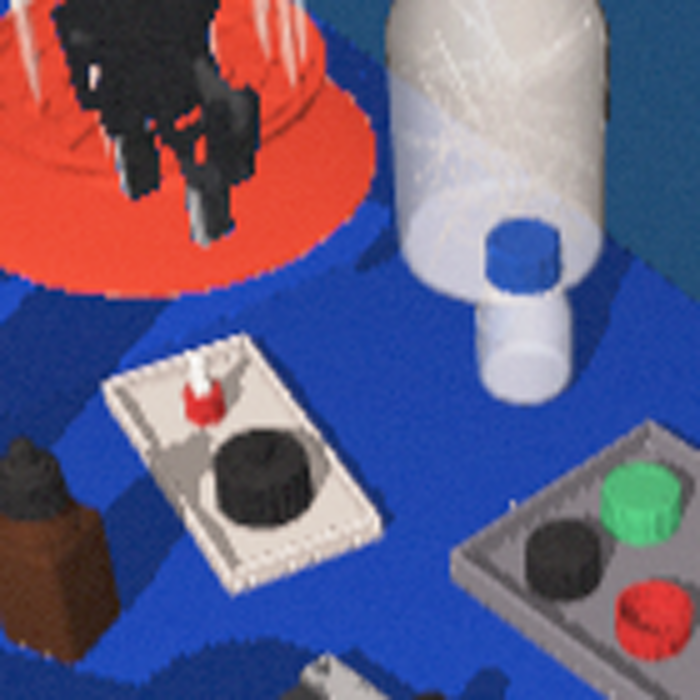

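View pics/t30.png

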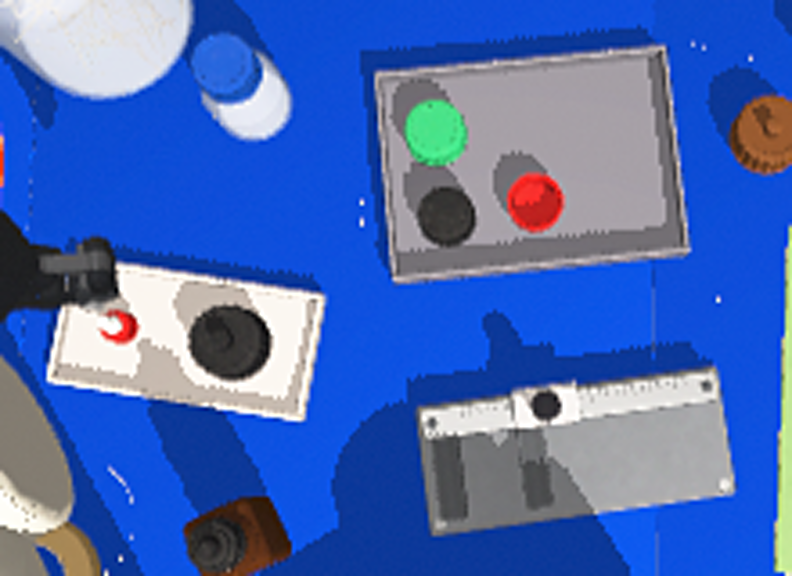

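```bash
python3 -m creep '[[0,-0.055,-0.018,0,0,0,0.4],[0,-0.115,-0.038,0,0,0,0.4],[0,-0.175,-0.058,0,0,0,0.4],[0,-0.235,-0.079,0,0,0,0.4],[0.01,-0.2902,-0.0975,0,0,0,0.4]]';python3 -m creep '[[0,0,0,0,0,0,0.4],[0,0,0,0,0,0,0.4],[0,0,0,0,0,0,0.4],[0,0,0,0,0,0,0.4]]'; python3 - <<'E'
from h import *
plan(cal(.0225,.0187,.053),97.7)
E
```

```text
time_s: 45.52
position: [0.4458, 0.1455, 0.132]
tcp_rot: [-0.047, 0.706, 0.047, 0.705]
wrist_force: [2.1, -0.8, -0.2]
finger_gap: 0.0512
time_s: 46.02
position: [0.4474, 0.1482, 0.1335]
tcp_rot: [-0.048, 0.705, 0.048, 0.705]
wrist_force: [-0.2, 0.2, 0.7]
finger_gap: 0.0514
t 46.02 p [0.4474 0.1482 0.1335] cal [0.0209 0.0187] F [-0.24  0.18  0.69] gap 0.0514 q [ 0.06  0.    1.99  0.    1.15 -1.64]
cur yaw 97.8 shift mm [80.5 -0.   1.6]
  turn [ 0.1  0.  -0. ]
  turn [-179.9    0.     0. ]
```

```bash
python3 -m creep '[[0.05,0,0.001,0,0,0,0.4],[0.08,0,0.001,0,0,0,0.4],[0.08,0,0.001,0,0,0,0.4]]'; python3 -m creep '[[0,0,0,0,0,0,1],[0,0,0,0,0,0,1],[0,0,0,0,0,0,1],[0,0,0,0,0,0,1]]';python3 -m creep '[[0,0.008,0,0,0,0,1],[0,0.016,0,0,0,0,1],[0,0.025,0,0,0,0,1],[0,0.034,0,0,0,0,1],[0,0.036,0,0,0,0,1]]';python3 - <<'E'
from h import *
state()
c=snap("scene",'s31.png',(150,150,270,270),6)
E
```

```text
time_s: 46.4
position: [0.446, 0.1478, 0.0514]
tcp_rot: [-0.048, 0.708, 0.048, 0.703]
wrist_force: [-0.5, 0.5, 0.2]
finger_gap: 0.0512
time_s: 46.9
position: [0.4498, 0.1477, 0.0555]
tcp_rot: [-0.047, 0.704, 0.047, 0.707]
wrist_force: [-1.3, 0.2, 7.1]
finger_gap: 0.0173
time_s: 47.52
position: [0.4449, 0.1835, 0.0555]
tcp_rot: [-0.048, 0.704, 0.047, 0.707]
wrist_force: [-2.3, -1.2, 6.9]
finger_gap: 0.0171
t 47.52 p [0.4449 0.1835 0.0555] cal [0.0231 0.054 ] F [-2.27 -1.18  6.93] gap 0.0171 q [ 0.14  0.16  2.   -0.    0.98 -1.57]
```

View pics/s31.png

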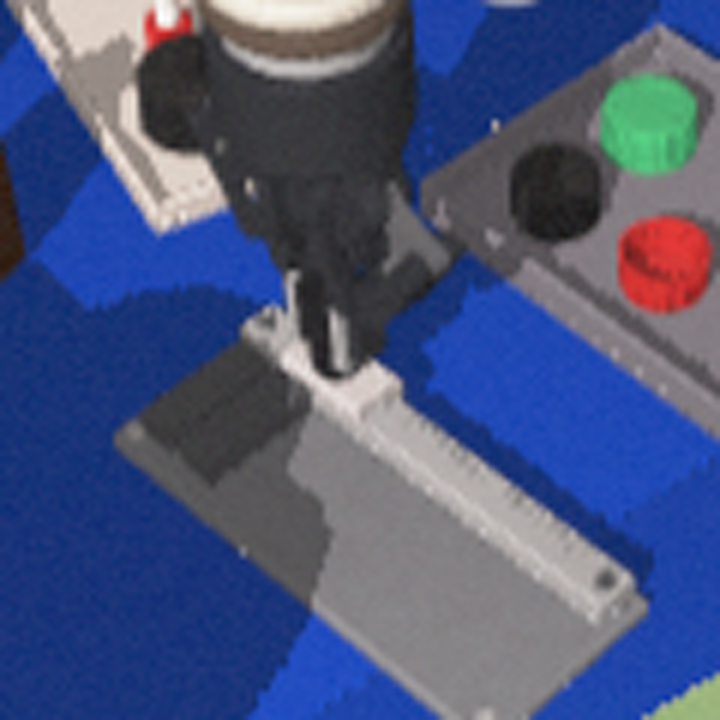

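Expect shut at about y 60; continue in small steps.

```bash
python3 -m creep '[[0,0.001,0,0,0,0,1],[0,0.002,0,0,0,0,1],[0,0.003,0,0,0,0,1],[0,0.003,0,0,0,0,1]]'|grep -E 'pos|force';python3 -m creep '[[0,0.0007,0,0,0,0,1],[0,0.0007,0,0,0,0,1]]'|grep -E 'pos|force';python3 -m creep '[[0,0.0007,0,0,0,0,1],[0,0.0007,0,0,0,0,1]]'|grep -E 'pos|force'
```

```text
position: [0.4445, 0.1862, 0.0555]
wrist_force: [-1.6, -0.4, 7.0]
position: [0.4444, 0.1868, 0.0555]
wrist_force: [-2.6, -1.6, 7.1]
position: [0.4443, 0.1875, 0.0555]
wrist_force: [-1.8, -0.4, 7.0]
```

```bash
python3 -m creep '[[0,0.0007,0,0,0,0,1],[0,0.0007,0,0,0,0,1]]'|grep -E 'pos|force'
```

```text
position: [0.4442, 0.1882, 0.0555]
wrist_force: [-2.0, -0.6, 6.7]
```

```bash
python3 -m creep '[[0,0.0007,0,0,0,0,1],[0,0.0007,0,0,0,0,1]]'|grep -E 'pos|force'
```

```text
position: [0.444, 0.1889, 0.0555]
wrist_force: [-1.5, -1.5, 7.8]
```

```bash
python3 -m creep '[[0,0.0007,0,0,0,0,1],[0,0.0007,0,0,0,0,1]]'|grep -E 'pos|force'
```

```text
position: [0.444, 0.1892, 0.0555]
wrist_force: [-2.1, -3.9, 7.0]
```

```bash
python3 -m creep '[[0,0.0005,0,0,0,0,1],[0,0.0005,0,0,0,0,1],[0,0.0005,0,0,0,0,1]]'|grep -E 'pos|force'; python3 -m creep '[[0,-0.0003,0,0,0,0,1],[0,-0.0003,0,0,0,0,0.4],[0,-0.0003,0,0,0,0,0.4],[0,-0.0003,0,0,0,0,0.4]]'; python3 -m creep '[[-0.04,0,0,0,0,0,0.4],[-0.1,0,0,0,0,0,0.4],[-0.16,0,0,0,0,0,0.4]]'; python3 -m creep '[[0,0,-0.05,0,0,0,0.4],[0,-0.05,-0.06,0,0,0,0.4],[0,-0.1,-0.06,0,0,0,0.4],[0,-0.1,-0.06,0,0,0,0.4],[0,-0.1,-0.06,0,0,0,0.4]]'; python3 - <<'E'
from h import *
c=snap("scene",'s32.png',(130,110,310,270),4.4)
c=snap("top",'t32.png',(90,110,310,270),3.6)
E
```

```text
position: [0.4441, 0.1892, 0.0555]
wrist_force: [-2.1, -5.7, 6.7]
time_s: 50.2
position: [0.4425, 0.1898, 0.0535]
tcp_rot: [-0.047, 0.705, 0.047, 0.706]
wrist_force: [0.6, 0.2, 0.2]
finger_gap: 0.0514
time_s: 50.58
position: [0.442, 0.1897, 0.2149]
tcp_rot: [-0.047, 0.706, 0.047, 0.705]
wrist_force: [1.0, -0.5, -0.1]
finger_gap: 0.0515
time_s: 51.2
position: [0.3963, 0.083, 0.2134]
tcp_rot: [-0.047, 0.706, 0.047, 0.705]
wrist_force: [0.1, 0.2, 0.2]
finger_gap: 0.0516
```

View pics/s32.png

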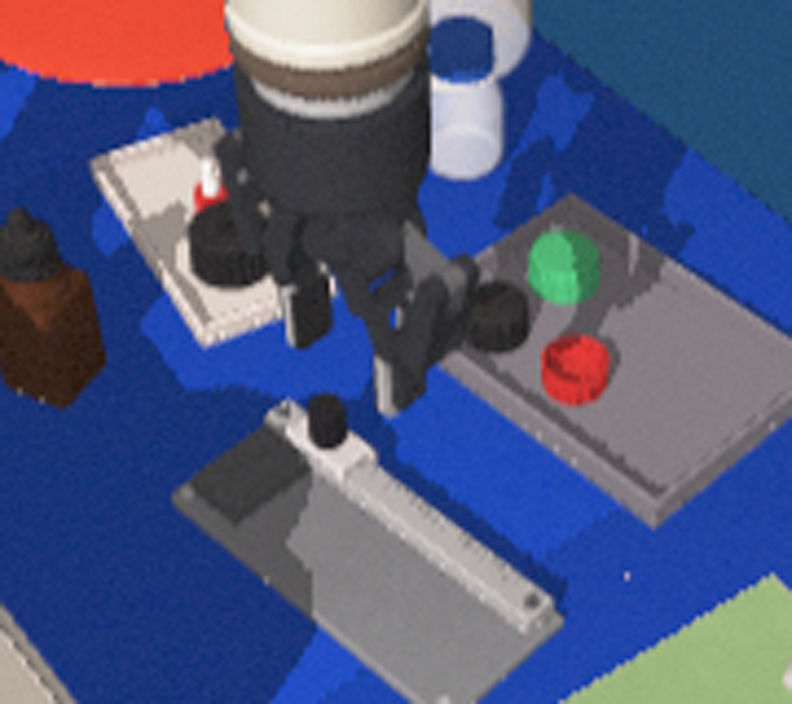

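View pics/t32.png

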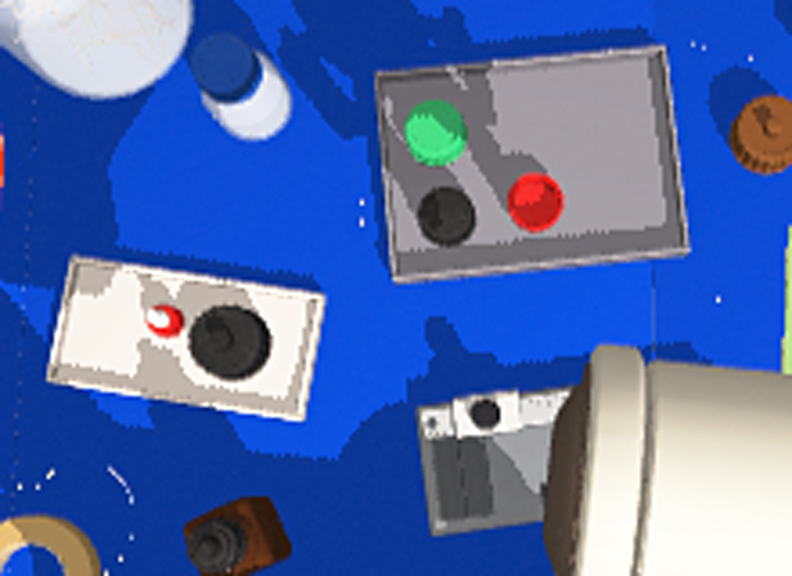

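```bash
python3 -m creep '[[0,-0.05,0,0,0,0,0.4],[0,-0.09,0,0,0,0,0.4],[0,-0.09,0,0,0,0,0.4],[0,-0.09,0,0,0,0,0.4]]' | grep pos;  python3 - <<'E'
from h import *
import time
for n,crop in(("scene",(140,120,220,190)),("top",(95,175,190,235))):
    c=snap(n,n[0]+'33.png',crop,8);W=cloud(c);z=W[...,2]
    hsv=cv2.cvtColor(c["frame"],cv2.COLOR_BGR2HSV)
    red=(((hsv[...,0]<8)|(hsv[...,0]>172))&(hsv[...,1]>150))
    m=(W[...,0]>.45)&(W[...,0]<.56)&(W[...,1]>.3)&(W[...,1]<.5)
    for nm,q in(('red',red&m),('nip',m&(z>.03)&(z<.06)&(hsv[...,2]>110)&~red),('stub',m&(z>.039)&(z<.06)&(hsv[...,2]<90))):
        p=W[q]
        if len(p): print(n,nm,len(p),p.min(0).round(4),p.max(0).round(4),p.mean(0).round(4))
E
```

```text
position: [0.4083, -0.0054, 0.2133]
scene red 23 [0.4863 0.3862 0.0166] [0.5166 0.4178 0.0374] [0.5024 0.4037 0.0257]
scene nip 24 [0.4713 0.3554 0.0308] [0.5179 0.4167 0.0465] [0.5072 0.4022 0.038 ]
scene stub 22 [0.4874 0.3586 0.0393] [0.5005 0.3756 0.0481] [0.4933 0.3662 0.0436]
top red 42 [0.4993 0.4037 0.0068] [0.5186 0.4228 0.0258] [0.5082 0.4103 0.019 ]
top nip 30 [0.4696 0.3718 0.0301] [0.5144 0.4204 0.0485] [0.4987 0.4019 0.0388]
top stub 24 [0.4883 0.3614 0.0401] [0.4984 0.3734 0.0477] [0.4933 0.3674 0.044 ]
```

View pics/s33.png

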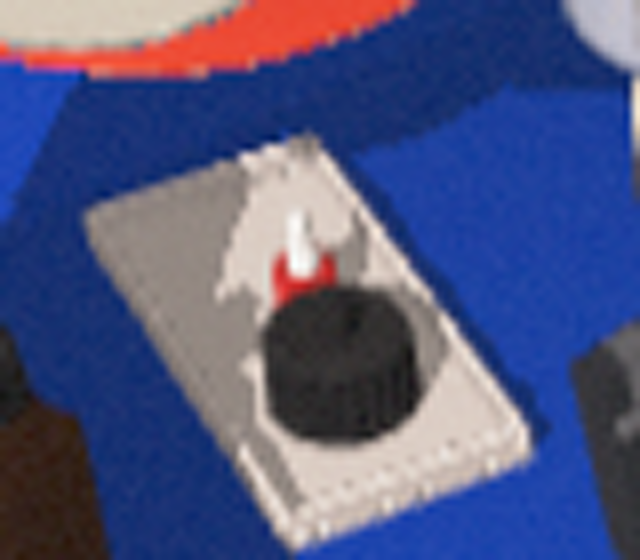

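View pics/t33.png

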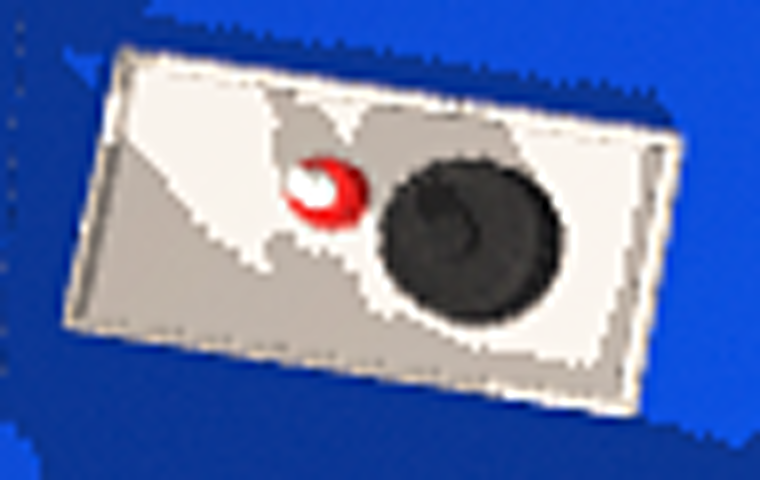

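```bash
python3 - <<'E'
from h import *
c=snap("scene",'s34.png',(150,190,250,270),7)
print(job.finish_job())
E
```

```text
the job is handed in; nothing more can be done
None
```

View pics/s34.png

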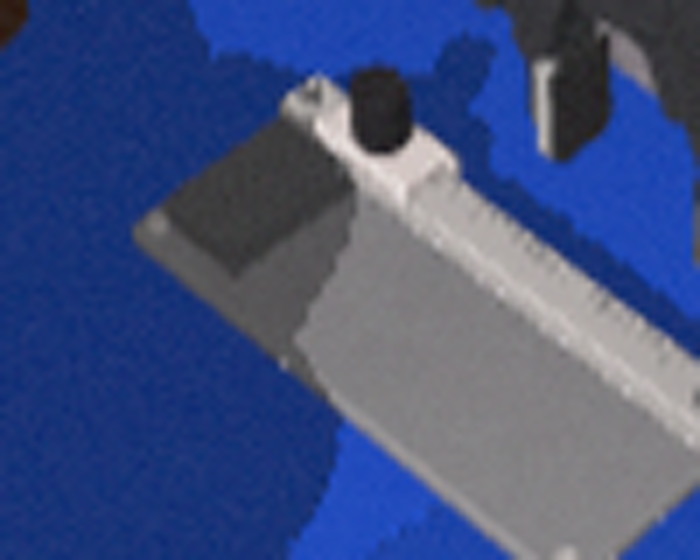

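I checked the two fittings that were there, the black knob first and then the smaller red connector. Each was pressed gently against the fixed jaw until the carriage stalled, with about 8 N at the wrist. Both now stand in the white tray, the empty caliper is shut, and I handed the job in at about 52 s of the 210 s allowed.

- **Which connector:** carriage travel from the knob's stall point to the connector's was 30 mm. From the knob's 53 mm that makes it 23 mm wide, so the smaller one; the bigger one was absent.
- **Knocked part:** the connector was shifted about 4 cm inside the white tray after I had set it down. In both views it still looks upright and clear of the knob, with its top at 46–48 mm as expected. I left it there; the cameras cannot confirm its tilt to better than about 0.1 rad.
- **Caliper shut:** the carriage stalled 23 mm beyond the connector's stall point, which matches an opening of about 0 mm. The last picture shows the jaws together.
- **Caps and bottles:** the three caps are still in the grey tray, and both bottles look undisturbed.
- **Disagreement:** carriage readings at the stalls ran about 2 mm beyond what my camera fit of the caliper predicted, which is within the stated calibration. I relied on wrist force and stalling instead. Jaw tilt was not measured; by the given stiffness it stayed at about 0.015 rad.

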